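# Deburr the mouth of a cut tube

### The job

The tube in the angled holder was freshly cut and the inner edge of its mouth must be deburred: swing the cover fully off the mouth, take the deburring tool from its stand and, holding it in line with the tube, run its cone right round the inner edge at a steady unhurried pace, starting at the lowest point and going anticlockwise as you look into the mouth, until you are back at the lowest point. Keep the cone on the edge with light pressure all the way, so that the sprung tube always gives a few millimetres but never hits its stop. Then stand the tool upright in its stand again, swing the cover fully closed, and leave the other things where they are.

Things in the scene. Friction and masses are not known exactly. Their poses are not given: they have to be found in the camera images.
- holder: Fixed angled tube holder on an aluminium base plate 170 x 130 x 12 mm (65 mm of it before the origin in x, 105 mm behind); origin on the bench straight below the centre of the mouth (105 mm below it). Its +x points from the low side of the mouth to the high side (roughly away from the robot). A grey cup 98 mm across, leaning 35 degrees from vertical towards the holder's -x, carries the tube.
- tube (a joint): Open aluminium tube, 78 mm outside, 64 mm bore, 50 mm long, standing 14 mm out of the grey cup, sprung so that it can only slide along its axis. Value: how far it is pushed in along its axis, m: 0 at rest, hard stop at 0.014. It takes about 0.7 N to start it, then 0.25 N per mm.
- mouth (a point): Centre of the tube's mouth, in the plane of the outer end; z along the tube's axis and out of its mouth (35 degrees from vertical, leaning to the holder's -x), x up the slope towards the cover's pivot, y to the holder's +y. Moves with the tube.
- rim_0 (a point): Point on the inner edge of the mouth (32 mm from its centre): lowest point of the mouth. rim_0 to rim_7 follow each other 45 degrees apart, anticlockwise as one looks into the mouth.
- rim_1 (a point): Point on the inner edge of the mouth (32 mm from its centre): lower right as seen when looking into the mouth. rim_0 to rim_7 follow each other 45 degrees apart, anticlockwise as one looks into the mouth.
- rim_2 (a point): Point on the inner edge of the mouth (32 mm from its centre): right. rim_0 to rim_7 follow each other 45 degrees apart, anticlockwise as one looks into the mouth.
- rim_3 (a point): Point on the inner edge of the mouth (32 mm from its centre): upper right. rim_0 to rim_7 follow each other 45 degrees apart, anticlockwise as one looks into the mouth.
- rim_4 (a point): Point on the inner edge of the mouth (32 mm from its centre): top (beside the cover's pivot). rim_0 to rim_7 follow each other 45 degrees apart, anticlockwise as one looks into the mouth.
- rim_5 (a point): Point on the inner edge of the mouth (32 mm from its centre): upper left. rim_0 to rim_7 follow each other 45 degrees apart, anticlockwise as one looks into the mouth.
- rim_6 (a point): Point on the inner edge of the mouth (32 mm from its centre): left. rim_0 to rim_7 follow each other 45 degrees apart, anticlockwise as one looks into the mouth.
- rim_7 (a point): Point on the inner edge of the mouth (32 mm from its centre): lower left. rim_0 to rim_7 follow each other 45 degrees apart, anticlockwise as one looks into the mouth.
- cover (a joint): Swing cover, a round steel plate 74 mm across and 5 mm thick, 4 mm in front of the mouth, on a pivot pin 64 mm above the mouth's centre along the slope, turning in the plane of the mouth about an axis parallel to the tube. rad: 0 closed (centred on the mouth), 1.75 fully open; it opens to the right seen from the robot (the holder's -y), anticlockwise as one looks into the mouth, has stops at both ends and stays where left (friction about 1.2 N at the post).
- cover_post (a point): Middle of the black grip post on the cover (round, 14 mm thick, 36 mm long, parallel to the tube's axis, in the centre of the plate); the point lies 18 mm above the plate, 27 mm out from the mouth plane. Axes as the tube's when the cover is closed, turning with it.
- cover_pivot (a point): Point on the cover's pivot axis level with cover_post, 64 mm from it.
- deburrer: Hand deburring tool, 120 mm long, about 90 g. Origin on its axis at the underside of its round black flange (60 mm wide, 6 mm thick); z along the axis towards the handle's end. Above the flange a square grey handle 24 x 24 mm (flats facing its x and y), from 5 to 65 mm above the origin, then an 18 mm cap up to 70 mm. Below the flange a 10 mm shank and at its end the blade, a steel cone: 34 mm across at 43 mm below the origin, narrowing to an 8 mm nose at 50 mm below.
- blade_tip (a point): Centre of the nose of the blade cone, 50 mm below the tool's origin; z as the tool's.
- stand: Fixed wooden tool stand, foot 100 x 100 mm, top plate 90 x 90 mm and 12 mm thick with its upper face 66 mm above the bench, and a vertical 48 mm hole through its middle. Origin at the centre of its underside. The tool stands upright in it, its flange on the plate.
- stand_hole (a point): Centre of the stand's hole, in the upper face of the plate.
- tally_counter: Bystander: small white hand tally counter, 29 x 42 x 45 mm, origin at its underside.
- eraser: Bystander: eraser in a blue sleeve, 19 x 42 x 12 mm.
- petri_bench: Bystander: clear petri dish, 93 mm across, 15 mm high.
- forceps_b: Bystander: steel forceps lying on the bench, 132 mm long.
There are look-alikes about, which are no part of the job. Several things have the shape of the deburrer; the one meant has the colours described above.

How it is judged:
By the outcome, as a careful person would: the job done as asked, in the order asked, and still so for the second after the job is handed in, with the robot touching nothing.
It also fails if it takes over 72 s, if anything falls off the work surface, if the arm or the gripper's body presses on something with over 40 N, if the wrist force passes 120 N, or if a joint passes its speed limit or range.

### The arm

A 6-joint arm with a two-finger parallel gripper is mounted at the origin on a cart in front of the work surface, level with it; the furniture and walls round the work are solid. World frame = base frame: x ahead of the robot, y to its left, z up, the work surface at z = 0. Lengths are in m, angles in degrees, forces in N, time in s.
With the tool pointing down it reaches from about 0.25 to 0.8 m from the base axis. Payload 8.5 kg.
Tool frame: the origin (TCP) lies midway between the tips of the shut fingers; the grasp point (between the pads) lies 19 mm behind it (r.hold_point_z is the distance from the TCP to the grasp point, in m); y points along the fingers, x is the direction in which the jaws open and shut, and the axes are right-handed (so a half turn about y gives the same grasp; the last joint's range is limited). The gripper opens to 85 mm and grips with 20 to 120 N. Pads are 22 mm wide; open, the fingers measure 114 mm over their backs; the gripper's body (76 mm by 85 mm) begins 54 mm behind the grasp point. The pads swing forward as they close: fully open they stand 13 mm farther back than shut.
Start: joints at [74.198, 13.648, -0.773, 75.585, 0, 90], TCP at [0.143, 0.505, 0.231] pointing down, gripper open.
Joint ranges: [-152.45, 152.45], [-59.26, 108.67], [-65.41, 83.53], [-104.44, 129.93], [-82.83, 76.93], [-180, 180]. Speed limits (degrees/s): [127.2, 127.2, 159.86, 180, 180, 180].

### API

Orientations are given as a 3x3 rotation matrix whose columns are the frame's x, y, z axes.
In Python, from plant import get_obs, snapshot, camera_info, job, spotter, r gives the robot as it stands.
- The arm moves only by the tool play_rows, never from a script. Its argument "moves" is a list of rows, each an object of numbers: "fingers": the finger opening in mm, from 0 to 85.4; "x", "y", "z": the shift along the tool's x, y, z in units of 30 mm (1.0 is 30 mm); "twist": the turn about the tool's y in rad. A call has 1 to 8 rows; each row is the pose to reach, as a shift and turn from the pose commanded when the call began, along the tool's axes at that moment; what a row does not reach only later rows make up. A row lasts 1/10 s, in which the tool goes at most 50 mm and 8.59 degrees, less where a joint would pass 70% of its speed; a pose out of reach is approached as far as the arm can. A call with a gripper value outside its range is refused whole. The fingers move at their own pace and stop on an object; "grip_force" is the grip in N (left out, the last holds). Time passes only in rows, so rows that repeat a pose let the fingers close. It gives the time, the measured TCP pose, the force and the opening at its end, in the units of the state.
- get_obs(): the state, without advancing time (a new reading comes with each control period).
- snapshot(name): name is "side" or "top" or "wrist"; returns (picture, depth): 400x640x3 uint8, blue, green, red; 400x640 float32, m along the optical axis (not along the pixel's ray), 0 where there is no reading.
- camera_info(name): a dict with "fx", "fy", "cx", "cy" (pixels), "k1" (the pictures are not rectified: a ray, as slopes to the right and down, at radius r is drawn at 1 + k1 r^2 times it, then the intrinsics apply), "extrinsics" (4x4, takes a point from camera to world coordinates); the wrist camera has in their place "T_tool_cam" (4x4, takes a point from camera to tool coordinates, whose origin is the TCP and whose axes are the tool frame's). Camera axes: x right, y down, z forward; pixel columns grow to the right and rows downward; lengths in m; the calibration is good to about 2 mm. A picture is of the moment at which its call begins: read the wrist's pose just before it. camera_info takes no time and is no camera call.
- job.hand_in(): hands the job in, once; it reports no verdict.
Trained networks look in the newest picture that a camera, given by its name, has taken for a name from the list of things; names that differ only in an ending like _2 or _b are one class to them, and where a whole thing is asked for, a point or a joint stands for the part that bears it (a point fixed in the world has none). Each returns a list of dicts, best first, with "p" (0 to 1); they miss things now and then, are a little off and sometimes report something else, mostly with a low value. They report only what shows in the picture. A call takes as long as a camera call. They do not tell look-alikes from the thing itself.
- spotter.cut_out(camera, target): "mask" (400x640 bool, what is visible of it) and "bbox" ([left, top, right, bottom] in pixels, round what is visible of it).
The state is a dict: "clock": time; "joint_pos": joint angles; "joint_vel": joint speeds; "tau": joint torques, N m; "tcp_pos": TCP position; "ee_rot": TCP orientation; "ft_force": force on the tool from outside, world axes, zero at the start; "torque": the same for the moment, N m; "grip_width": opening from 0.0 (shut) to 1.0 (fully open).
Only numpy, scipy, OpenCV 4.12 (cv2) and the standard library are available. Lean on these libraries where they do the work, as an engineer would, in place of code of your own. Each camera call takes 0.05 s, during which the arm holds its last target.

## Working session

There is one attempt and no reset: what is moved stays moved. The work goes in short steps, Python scripts to look and compute and a tool call to move; the robot and the scene stay as the last step left them, time stands still between calls to the robot, and variables do not carry over. Pictures are saved under pics/ and viewed, and the job is handed in when it is done.

Besides the shell and the picture viewer there is one more tool, called after "Request:" as a command line: name --argument value ..., lists and objects as JSON in quotes. play_rows: Moves the arm, as the interface text tells. Its arguments: {"type":"object","properties":{"moves":{"type":"array"},"grip_force":{"type":"number"}},"required":["moves"]}

```bash
ls -la; mkdir -p pics
python3 - <<'E'
from plant import get_obs, snapshot, camera_info, job, spotter, r
import numpy as np, cv2
np.set_printoptions(precision=4,suppress=True)
o=get_obs()
for k,v in o.items(): print(k,np.array(v))
print([a for a in dir(r) if not a.startswith('__')], r.hold_point_z)
for n in ['side','top','wrist']:
    print(n,camera_info(n))
for n in ['side','top','wrist']:
    p,d=snapshot(n); cv2.imwrite(f'pics/{n}0.png',p); np.save(f'pics/{n}0d.npy',d)
print(get_obs()['clock'])
E
```

```text
total 12
drwxr-xr-x  3 agent agent 4096 Dec  7 04:53 .
drwxr-xr-x 23 root  root  4096 Dec  7 04:53 ..
drwxr-xr-x  2 agent agent 4096 Dec  7 04:53 pics
clock 0.0
joint_pos [74.1977 13.6812 -0.8179 75.5849  0.0004 89.9992]
joint_vel [-0.0312 -0.0485  0.0197 -0.0207 -0.058  -0.003 ]
tau [ -0.001  -53.8794  34.644    0.0182  -0.       0.    ]
tcp_pos [0.1428 0.5047 0.2307]
ee_rot [[ 0.2723 -0.0004 -0.9622]
 [ 0.9622 -0.0014  0.2723]
 [-0.0015 -1.      0.    ]]
ft_force [0.2278 0.0671 0.0325]
torque [-0.0639 -0.005  -0.0193]
grip_width 0.99935423365037
['Unreachable', 'hold_point_z'] 0.0187
side {'fx': 461.7498845657751, 'fy': 461.7498845657751, 'cx': 318.5904326276458, 'cy': 194.77173205333057, 'k1': -0.07828579146251656, 'extrinsics': array([[ 0.9936, -0.079 ,  0.0803,  0.4301],
       [-0.1114, -0.5826,  0.8051, -0.9163],
       [-0.0168, -0.8089, -0.5877,  0.7925],
       [ 0.    ,  0.    ,  0.    ,  1.    ]])}
top {'fx': 369.33191958793736, 'fy': 369.33191958793736, 'cx': 318.6690905416282, 'cy': 195.8799500673634, 'k1': -0.03011454014606665, 'extrinsics': array([[ 0.0101, -0.9979,  0.0639,  0.4295],
       [-0.9998, -0.0113, -0.0185,  0.0001],
       [ 0.0192, -0.0637, -0.9978,  1.2233],
       [ 0.    ,  0.    ,  0.    ,  1.    ]])}
wrist {'fx': 334.98916556043275, 'fy': 334.98916556043275, 'cx': 325.28667967140046, 'cy': 196.5372071173041, 'k1': -0.023451719195225745, 'T_tool_cam': array([[ 1.    , -0.0003, -0.0006,  0.001 ],
       [ 0.0005, -0.296 ,  0.9552, -0.143 ],
       [-0.0005, -0.9552, -0.296 ,  0.0745],
       [ 0.    ,  0.    ,  0.    ,  1.    ]])}
0.15
```

View pics/top0.png

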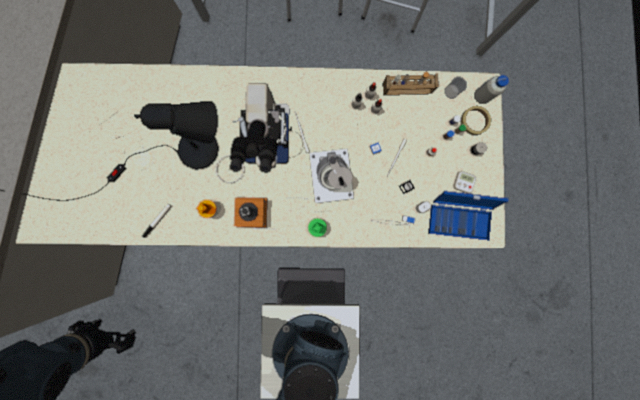

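View pics/side0.png

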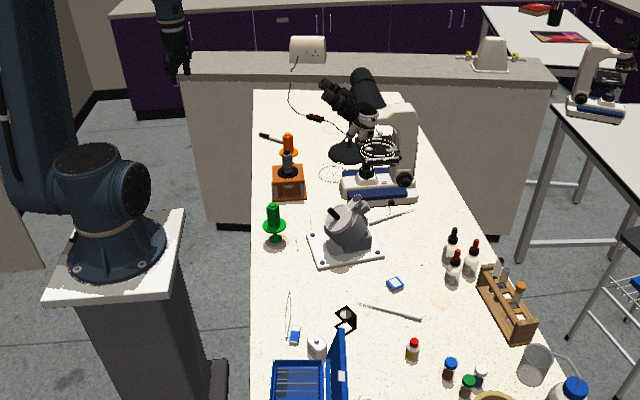

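View pics/wrist0.png

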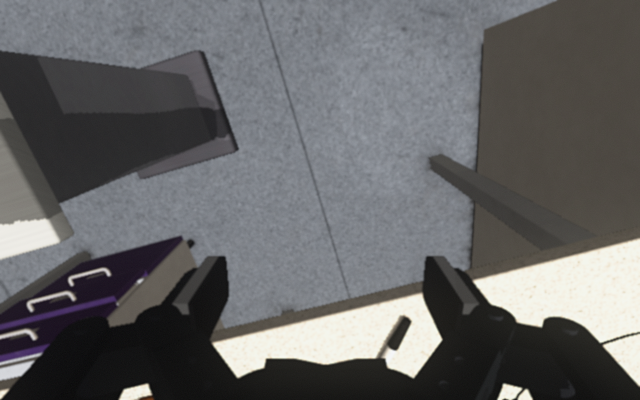

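```bash
cat > h.py <<'E'
from plant import get_obs, snapshot, camera_info, job, spotter, r
import numpy as np, cv2
np.set_printoptions(precision=4,suppress=True)
def T_cam(n,obs=None):
    c=camera_info(n)
    if n!='wrist': return c,np.array(c['extrinsics'])
    o=obs or get_obs(); T=np.eye(4); T[:3,:3]=o['ee_rot']; T[:3,3]=o['tcp_pos']
    return c,T@np.array(c['T_tool_cam'])
def rays(c,u,v):
    K=np.array([[c['fx'],0,c['cx']],[0,c['fy'],c['cy']],[0,0,1]])
    p=cv2.undistortPoints(np.stack([u,v],-1).reshape(-1,1,2).astype(float),K,np.array([c['k1'],0,0,0.]))
    return p.reshape(-1,2)
def cloud(n,d,obs=None):
    c,T=T_cam(n,obs); v,u=np.mgrid[:400,:640]
    p=rays(c,u.ravel(),v.ravel()); z=d.ravel()
    P=np.c_[p*z[:,None],z]@T[:3,:3].T+T[:3,3]; P[z==0]=np.nan
    return P.reshape(400,640,3)
def proj(n,P,obs=None):
    c,T=T_cam(n,obs); Q=(np.atleast_2d(P)-T[:3,3])@T[:3,:3]
    s=Q[:,:2]/Q[:,2:]; s=s*(1+c['k1']*(s**2).sum(1,keepdims=True))
    return s*[c['fx'],c['fy']]+[c['cx'],c['cy']]
def snap(n,tag):
    o=get_obs(); p,d=snapshot(n); cv2.imwrite(f'pics/{n}{tag}.png',p); np.save(f'pics/{n}{tag}d.npy',d)
    import pickle; pickle.dump(o,open(f'pics/{n}{tag}.pkl','wb'))
    return p,d,cloud(n,d,o),o
def crop(p,l,t,rr,b,s,f):
    cv2.imwrite(f,cv2.resize(p[t:b,l:rr],None,fx=s,fy=s,interpolation=cv2.INTER_CUBIC))
E
python3 - <<'E'
from h import *
p=cv2.imread('pics/top0.png'); s=cv2.imread('pics/side0.png')
a=cv2.resize(p[130:245,190:390],None,fx=4,fy=4); crop(p,190,130,390,245,4,'pics/tc.png')
crop(s,250,120,400,280,4,'pics/sc.png')
Pt=cloud('top',np.load('pics/top0d.npy')); Ps=cloud('side',np.load('pics/side0d.npy'))
for u,v in [(207,209),(250,211),(318,227),(346,181),(335,175),(238,200),(265,224)]: print('top',u,v,Pt[v,u])
for u,v in [(288,140),(287,160),(273,212),(336,214)]: print('side',u,v,Ps[v,u])
for t in ['deburrer','stand','holder','cover','cover_post','tube']:
  for n in ['top','side']:
    for q in spotter.cut_out(n,t)[:3]: print(t,n,q['p'],q['bbox'])
E
```

```text
top 207 209 [0.4582 0.3223 0.0831]
top 250 211 [0.4531 0.1868 0.102 ]
top 318 227 [ 0.4073 -0.0193  0.1202]
top 346 181 [ 0.5475 -0.1034  0.1051]
top 335 175 [ 0.5637 -0.0688  0.1201]
top 238 200 [0.4881 0.2317 0.0626]
top 265 224 [0.4131 0.1525 0.008 ]
side 288 140 [0.4636 0.325  0.102 ]
side 287 160 [0.4537 0.1896 0.114 ]
side 273 212 [ 0.407  -0.0329  0.1072]
side 336 214 [ 0.5522 -0.0881  0.1292]
deburrer top 0.6 [238.8, 204.1, 257.2, 220.6]
deburrer top 0.57 [201.3, 199.3, 212.9, 218.1]
deburrer top 0.18 [328.6, 155.6, 350.8, 190.0]
deburrer side 0.6 [263.6, 199.7, 287.7, 242.6]
stand top 0.75 [233.8, 197.2, 268.1, 231.0]
stand side 0.8 [272.3, 163.7, 309.2, 202.9]
stand side 0.32 [285.1, 336.1, 285.7, 336.4]
holder top 0.62 [309.7, 146.6, 354.0, 202.9]
holder side 0.59 [311.2, 192.0, 385.5, 267.8]
cover top 0.67 [326.2, 155.7, 352.1, 190.4]
cover top 0.37 [237.0, 197.7, 267.9, 229.4]
cover side 0.93 [328.4, 192.4, 361.9, 230.0]
cover_post top 0.84 [326.9, 155.8, 349.4, 185.5]
cover_post side 0.78 [323.7, 196.1, 360.2, 232.2]
tube top 0.45 [319.7, 165.4, 336.5, 187.4]
tube side 0.59 [323.3, 203.6, 352.4, 228.6]
tube side 0.45 [307.6, 330.7, 326.7, 358.2]
```

View pics/tc.png

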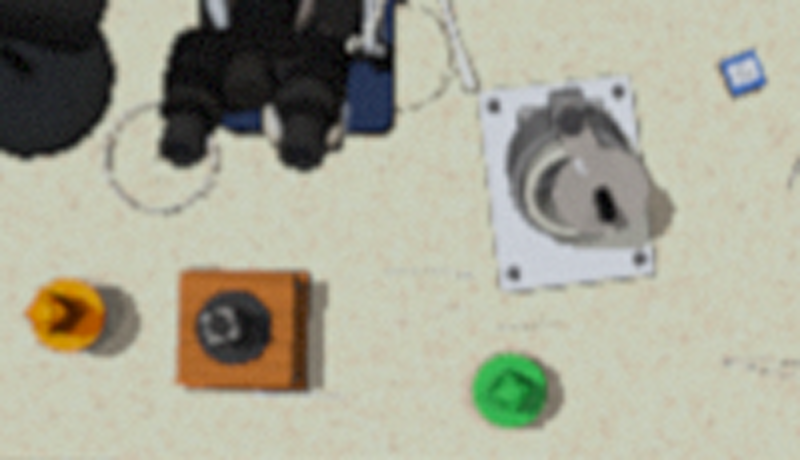

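View pics/sc.png

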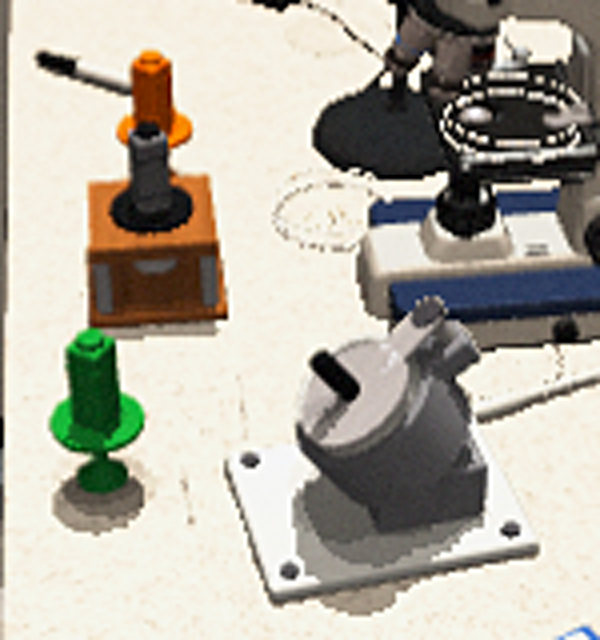

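Request:
play_rows --moves '[{"x": -7.8,"y": -1.0,"z": -11.1,"twist": -0.3,"fingers": 85},{"x": -7.8,"y": -1.0,"z": -11.1,"twist": -0.3},{"x": -7.8,"y": -1.0,"z": -11.1,"twist": -0.3},{"x": -7.8,"y": -1.0,"z": -11.1,"twist": -0.3},{"x": -7.8,"y": -1.0,"z": -11.1,"twist": -0.3},{"x": -7.8,"y": -1.0,"z": -11.1,"twist": -0.3},{"x": -7.8,"y": -1.0,"z": -11.1,"twist": -0.3},{"x": -7.8,"y": -1.0,"z": -11.1,"twist": -0.3}]'

```text
schema error: expected keys fingers, x, y, z, twist
```

Request:
play_rows --moves '[{"x": 0},{"x": 0}]'

```text
schema error: expected keys fingers, x, y, z, twist
```

Run:
```python
from h import *
p,d,P,o=snap('wrist','1'); print(o['tcp_pos'],o['ee_rot'],o['clock'],o['ft_force'])
```

```text
[0.1429 0.5051 0.2313] [[ 0.2723 -0.     -0.9622]
 [ 0.9622 -0.0001  0.2723]
 [-0.0001 -1.     -0.    ]] 0.75 [ 0.0522 -0.2504 -0.2873]
```

View pics/wrist1.png

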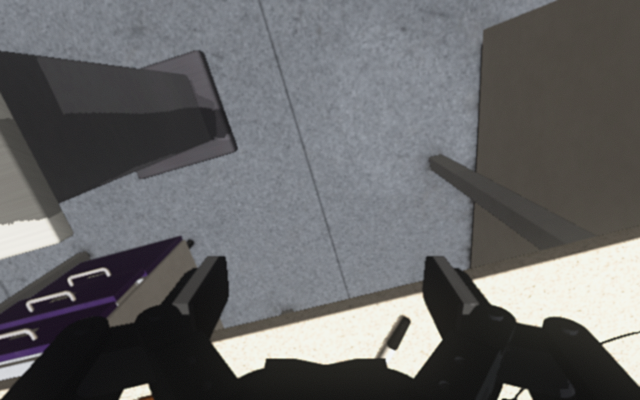

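Request:
play_rows --moves '[{"x": -7.8,"y": -1.0,"z": -11.1,"twist": -0.3,"fingers": 85},{"x": -7.8,"y": -1.0,"z": -11.1,"twist": -0.3,"fingers": 85},{"x": -7.8,"y": -1.0,"z": -11.1,"twist": -0.3,"fingers": 85},{"x": -7.8,"y": -1.0,"z": -11.1,"twist": -0.3,"fingers": 85},{"x": -7.8,"y": -1.0,"z": -11.1,"twist": -0.3,"fingers": 85},{"x": -7.8,"y": -1.0,"z": -11.1,"twist": -0.3,"fingers": 85},{"x": -7.8,"y": -1.0,"z": -11.1,"twist": -0.3,"fingers": 85},{"x": -7.8,"y": -1.0,"z": -11.1,"twist": -0.3,"fingers": 85}]'

```text
clock: 1.6
tcp_pos: [0.3913, 0.199, 0.2607]
ee_rot: [[-0.024, 0.001, -1.0], [1.0, 0.0, -0.024], [0.0, -1.0, -0.001]]
ft_force: [0.7, -0.1, 0.4]
grip_width: 0.998
```

Run:
```python
from h import *
o=get_obs(); print(o['tcp_pos'],o['ee_rot'],o['clock'],o['ft_force'],o['joint_pos'],o['joint_vel'])
```

```text
[0.3913 0.199  0.2607] [[-0.0243  0.0007 -0.9997]
 [ 0.9997  0.0003 -0.0243]
 [ 0.0003 -1.     -0.0007]] 1.6 [ 0.6843 -0.0529  0.4207] [26.9553  4.6162 -7.5964 77.7415 -0.0011 25.5604] [-64.7394   7.696   13.8294   5.7331  -0.0103 -64.3026]
```

Request:
play_rows --moves '[{"x": 0,"y": 0,"z": 0,"twist": 0,"fingers": 85},{"x": 0,"y": 0,"z": 0,"twist": 0,"fingers": 85}]'

```text
clock: 1.8
tcp_pos: [0.391, 0.1997, 0.2602]
ee_rot: [[-0.021, -0.0, -1.0], [1.0, 0.0, -0.021], [0.0, -1.0, 0.0]]
ft_force: [-1.1, 0.8, -0.1]
grip_width: 0.995
```

Run:
```python
from h import *
p,d,P,o=snap('wrist','2'); print(o['tcp_pos'],o['ee_rot'],o['clock'],o['ft_force'],o['joint_vel'])
```

```text
[0.391  0.1997 0.2602] [[-0.0205 -0.0001 -0.9998]
 [ 0.9998  0.0001 -0.0205]
 [ 0.0001 -1.      0.0001]] 1.8 [-1.0516  0.7937 -0.0625] [ 3.2486 -0.1367 -0.5109 -0.0596  0.2585  0.5   ]
```

View pics/wrist2.png

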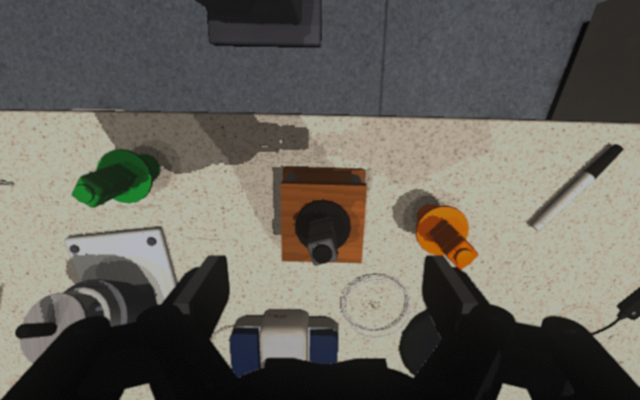

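Run:
```python
from h import *
import pickle
p=cv2.imread('pics/wrist2.png'); d=np.load('pics/wrist2d.npy'); o=pickle.load(open('pics/wrist2.pkl','rb')); P=cloud('wrist',d,o)
crop(p,260,150,400,280,5,'pics/w2c.png')
def pts(z0,z1,x=(0.38,0.52),y=(0.12,0.26)):
    m=(P[...,2]>z0)&(P[...,2]<z1)&(P[...,0]>x[0])&(P[...,0]<x[1])&(P[...,1]>y[0])&(P[...,1]<y[1]); return P[m]
for z0 in np.arange(0.0,0.16,0.004):
    q=pts(z0,z0+0.004)
    if len(q): print(round(z0,3),len(q),q.mean(0),q.min(0)[:2],q.max(0)[:2])
```

```text
0.0 3414 [0.4262 0.1753 0.0009] [0.38 0.12] [0.52 0.26]
0.004 70 [0.4033 0.203  0.0065] [0.4023 0.153 ] [0.4122 0.2488]
0.008 934 [0.4102 0.1981 0.0103] [0.4022 0.1493] [0.4199 0.2483]
0.012 44 [0.4111 0.2029 0.013 ] [0.4056 0.1582] [0.4184 0.2421]
0.016 15 [0.4104 0.2001 0.018 ] [0.4087 0.1563] [0.4172 0.239 ]
0.02 17 [0.4107 0.2053 0.022 ] [0.4084 0.1582] [0.4148 0.2411]
0.024 18 [0.4101 0.1903 0.026 ] [0.4084 0.1562] [0.4137 0.2384]
0.028 17 [0.4099 0.2058 0.0302] [0.4084 0.1579] [0.4128 0.2416]
0.032 19 [0.4099 0.1927 0.0345] [0.4084 0.156 ] [0.4131 0.2398]
0.036 14 [0.4098 0.2039 0.0381] [0.4087 0.1586] [0.4116 0.2406]
0.04 15 [0.4093 0.1957 0.0422] [0.4083 0.1569] [0.4109 0.239 ]
0.044 10 [0.4092 0.2067 0.0459] [0.4084 0.1597] [0.4104 0.24  ]
0.048 6 [0.4088 0.1984 0.0486] [0.4084 0.1587] [0.4093 0.2373]
0.052 27 [0.4078 0.1992 0.0552] [0.4073 0.1638] [0.4085 0.2432]
0.056 80 [0.4077 0.1978 0.0579] [0.407  0.1543] [0.4085 0.2419]
0.06 83 [0.4077 0.1979 0.062 ] [0.4069 0.1539] [0.4084 0.2436]
0.064 3830 [0.4452 0.1981 0.0666] [0.4072 0.1533] [0.4986 0.2437]
0.068 443 [0.4454 0.1
[... 430 characters left out ...]
96 39 [0.4433 0.1975 0.0978] [0.4393 0.1851] [0.456  0.2121]
0.1 47 [0.443  0.1986 0.1022] [0.4392 0.1854] [0.4563 0.2121]
0.104 41 [0.4427 0.1978 0.1062] [0.4395 0.1856] [0.4556 0.2119]
0.108 45 [0.4432 0.1981 0.1099] [0.4386 0.1848] [0.4553 0.2118]
0.112 41 [0.4435 0.1976 0.1139] [0.4388 0.1842] [0.458  0.2127]
0.116 64 [0.4438 0.1992 0.1178] [0.4385 0.1843] [0.4607 0.2136]
0.12 50 [0.4434 0.1978 0.1219] [0.4395 0.1854] [0.4575 0.2124]
0.124 57 [0.4428 0.1979 0.1261] [0.4388 0.1856] [0.4563 0.2122]
0.128 306 [0.4498 0.1987 0.1307] [0.4391 0.1849] [0.4667 0.2123]
0.132 120 [0.4502 0.1988 0.1344] [0.4416 0.1877] [0.4626 0.2101]
0.136 209 [0.4531 0.1987 0.1367] [0.4448 0.1906] [0.4613 0.2065]
```

View pics/w2c.png

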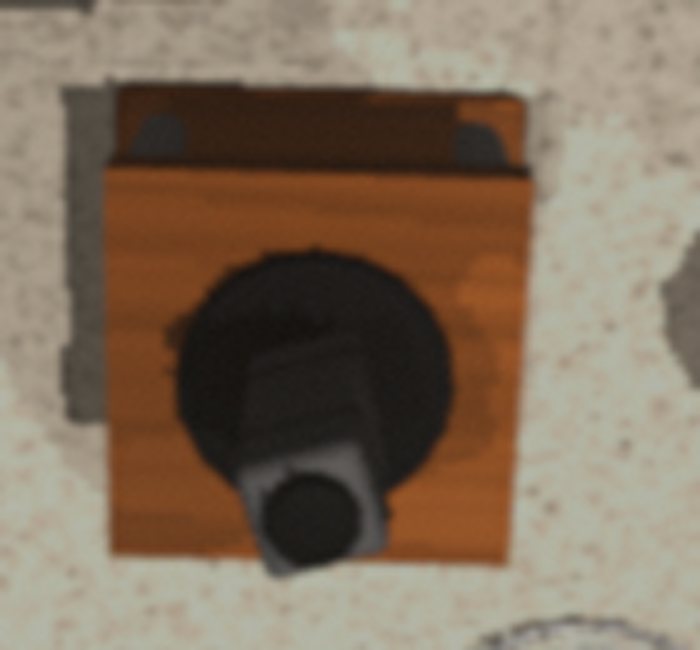

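Run:
```python
from h import *
import pickle
o=pickle.load(open('pics/wrist2.pkl','rb')); P=cloud('wrist',np.load('pics/wrist2d.npy'),o)
m=(P[...,2]>.1285)&(P[...,2]<.1335)&(abs(P[...,0]-.453)<.03)&(abs(P[...,1]-.199)<.03)
print(m.sum(),cv2.minAreaRect((P[m][:,:2]*1000).astype(np.float32)))
m=(P[...,2]>.064)&(P[...,2]<.068)&(abs(P[...,0]-.453)<.06)&(abs(P[...,1]-.199)<.06)
print(cv2.minAreaRect((P[m][:,:2]*1000).astype(np.float32)))
m=(P[...,2]>.1355)&(P[...,2]<.139)&(abs(P[...,0]-.453)<.03)&(abs(P[...,1]-.199)<.03)
print(cv2.minEnclosingCircle((P[m][:,:2]*1000).astype(np.float32)))
m=(P[...,2]>.0705)&(P[...,2]<.076)&(abs(P[...,0]-.453)<.04)&(abs(P[...,1]-.199)<.04)
print(cv2.minEnclosingCircle((P[m][:,:2]*1000).astype(np.float32)))
```

```text
335 ((452.8073425292969, 198.49832153320312), (23.428895950317383, 23.903493881225586), 18.76276969909668)
((452.8642578125, 198.46566772460938), (90.11841583251953, 91.08590698242188), 89.47865295410156)
((453.2301940917969, 198.928466796875), 8.61130142211914)
((453.1965026855469, 198.7584991455078), 29.943899154663086)
```

Request:
play_rows --moves '[{"x": -9.0,"y": 0,"z": -2.8,"twist": -0.07,"fingers": 85},{"x": -9.0,"y": 0,"z": -2.8,"twist": -0.07,"fingers": 85},{"x": -9.0,"y": 0,"z": -2.8,"twist": -0.07,"fingers": 85},{"x": -9.0,"y": 0,"z": -2.8,"twist": -0.07,"fingers": 85},{"x": -9.0,"y": 0,"z": -2.8,"twist": -0.07,"fingers": 85},{"x": -9.0,"y": 0,"z": -2.8,"twist": -0.07,"fingers": 85},{"x": -9.0,"y": 0,"z": -2.8,"twist": -0.07,"fingers": 85},{"x": -9.0,"y": 0,"z": -2.8,"twist": -0.07,"fingers": 85}]'

```text
clock: 2.65
tcp_pos: [0.4808, -0.0661, 0.2599]
ee_rot: [[-0.095, -0.001, -0.996], [0.996, 0.0, -0.095], [0.001, -1.0, 0.001]]
ft_force: [-0.3, 0.7, -0.1]
grip_width: 0.994
```

Run:
```python
from h import *
p,d,P,o=snap('wrist','3'); print(o['tcp_pos'],o['ee_rot'],o['clock'],o['ft_force'],o['joint_vel'])
crop(p,100,50,500,400,2,'pics/w3c.png')
```

```text
[ 0.4808 -0.0661  0.2599] [[-0.0947 -0.0009 -0.9955]
 [ 0.9955  0.0004 -0.0947]
 [ 0.0005 -1.      0.0009]] 2.65 [-0.3396  0.6537 -0.1087] [ 1.5095 -0.8393 -0.5816  0.0883  0.1489  0.076 ]
```

View pics/wrist3.png

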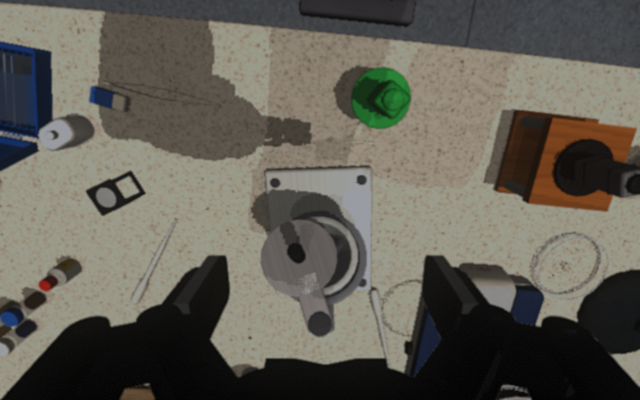

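Run:
```python
from h import *
import pickle
p=cv2.imread('pics/wrist3.png');crop(p,230,150,400,350,3.5,'pics/w3c.png')
o=pickle.load(open('pics/wrist3.pkl','rb')); P=cloud('wrist',np.load('pics/wrist3d.npy'),o)
Pt=cloud('top',np.load('pics/top0d.npy'))
for n,Q in (('w',P),('t',Pt)):
    m=(Q[...,2]>.009)&(Q[...,2]<.016)&(Q[...,0]>.44)&(Q[...,0]<.68)&(abs(Q[...,1]+.07)<.1)
    m2=m.astype(np.uint8); nc,l,st,_=cv2.connectedComponentsWithStats(m2)
    k=1+np.argmax(st[1:,4]); mm=l==k
    print(n,mm.sum(),cv2.minAreaRect((Q[mm][:,:2]*1000).astype(np.float32)),Q[mm][:,2].mean(),st[k])
for u,v in [(275,180),(361,180),(362,282),(345,290),(350,250),(340,225),(280,255),(300,270),(320,295),(318,322),(295,252),(288,228)]: print(u,v,P[v,u])
```

```text
w 5783 ((576.91748046875, -62.883392333984375), (170.21946716308594, 128.97865295410156), 7.773961544036865) 0.012503617609335566 [ 265  167  107  124 5783]
t 829 ((577.070068359375, -62.183837890625), (169.40567016601562, 129.60072326660156), 7.509784698486328) 0.012175954209819312 [309 148  45  55 829]
275 180 [ 0.5111 -0.123   0.0156]
361 180 [ 0.5016 -0.0208  0.0148]
362 282 [ 0.638  -0.0024  0.0167]
345 290 [ 0.5902 -0.0357  0.1141]
350 250 [ 0.5541 -0.0338  0.0981]
340 225 [ 0.5317 -0.0459  0.0895]
280 255 [ 0.5583 -0.1018  0.1136]
300 270 [ 0.5678 -0.0813  0.1219]
320 295 [ 0.5836 -0.0607  0.1363]
318 322 [ 0.6025 -0.0606  0.15  ]
295 252 [ 0.5378 -0.0861  0.145 ]
288 228 [ 0.5363 -0.0971  0.0979]
```

View pics/w3c.png

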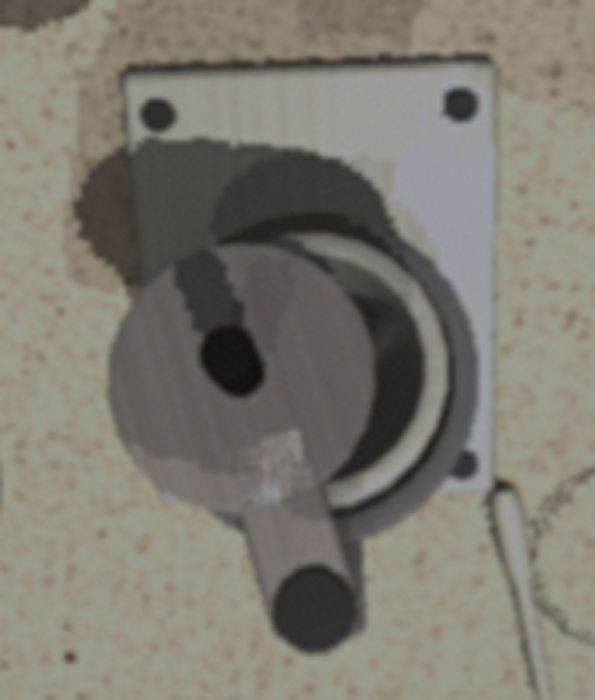

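```bash
cat >> h.py <<'E'
YAW=np.radians(7.7); O=np.array([.5571,-.0655,0.])
HX=np.array([np.cos(YAW),np.sin(YAW),0]); HY=np.array([-np.sin(YAW),np.cos(YAW),0]); ZZ=np.array([0,0,1.])
C35,S35=np.cos(np.radians(35)),np.sin(np.radians(35))
MX=C35*HX+S35*ZZ; MY=HY; MZ=-S35*HX+C35*ZZ
RM=np.stack([MX,MY,MZ],1); M0=O+.105*ZZ
def toM(P): return (P-M0)@RM
def fromM(q): return M0+RM@np.asarray(q,float)
E
python3 - <<'E'
from h import *
import pickle
from scipy.optimize import least_squares
o=pickle.load(open('pics/wrist3.pkl','rb')); P=cloud('wrist',np.load('pics/wrist3d.npy'),o)
Q=toM(P)*1000; R=np.hypot(Q[...,0],Q[...,1])
sel=(R<120)&(P[...,2]>.03)
h,e=np.histogram(Q[sel][:,2],np.arange(-20,60,1)); print([(int(a),int(b)) for a,b in zip(e,h) if b>25])
img=cv2.imread('pics/wrist3.png')
ring=sel&(abs(Q[...,2])<2.0)&(R<50); print('ring',ring.sum(),np.median(Q[ring],0))
# ring outer boundary: fit circle
q=Q[ring]; ang=np.degrees(np.arctan2(q[:,1],q[:,0]))
rr=np.hypot(q[:,0],q[:,1])
for a in range(-180,180,20):
    s=(ang>=a)&(ang<a+20)
    if s.sum()>8: print(a,s.sum(),rr[s].min().round(1),rr[s].max().round(1),q[s][:,2].mean().round(2))
pl=sel&(abs(Q[...,2]-9)<2)&(R<75); q=Q[pl]
print('plate',pl.sum(),np.median(q[:,2]),cv2.minEnclosingCircle(q[:,:2].astype(np.float32)))
A=np.c_[q[:,:2],np.ones(len(q))]; print('plane',np.linalg.lstsq(A,q[:,2],rcond=None)[0])
post=sel&(Q[...,2]>14)&(Q[...,2]<48)&(R<40); q=Q[post]; print('post',len(q),q.mean(0),q.min(0),q.max(0))
pv=sel&(Q[...,2]>10)&(Q[...,0]>50); q=Q[pv]; print('pivot',len(q),q.mean(0),q.min(0),q.max(0))
for z in range(10,50,4):
  s=sel&(Q[...,2]>z)&(Q[...,2]<z+4)&(R<40);print(z,s.sum(),Q[s].mean(0))
E
```

```text
[(-18, 31), (-17, 64), (-16, 158), (-15, 489), (-14, 412), (-13, 110), (-3, 28), (-2, 95), (-1, 317), (0, 313), (1, 63), (7, 227), (8, 1613), (9, 2398), (10, 879), (11, 245), (12, 56), (43, 26), (44, 73), (45, 80)]
ring 788 [-0.948  24.6979 -0.0493]
-180 47 31.4 37.5 0.05
0 66 32.9 39.8 -0.06
20 96 32.6 39.7 -0.05
40 90 32.5 39.4 -0.03
60 92 32.4 39.3 -0.09
80 86 32.1 38.6 -0.14
100 84 31.6 38.6 -0.09
120 77 31.2 38.1 -0.05
140 76 31.2 37.9 0.02
160 73 31.0 37.5 -0.02
plate 5117 9.275895374730524 ((21.370121002197266, -12.943960189819336), 55.55695343017578)
plane [ 0.0029 -0.0025  9.1972]
post 276 [  4.8542 -17.382   40.6782] [ -2.9711 -24.9279  14.2662] [ 10.5317 -11.5485  46.8517]
pivot 37693 [ 62.4669  11.2741 233.9152] [ 50.0005 -63.8874  10.0072] [ 77.944   84.9681 259.151 ]
10 494 [  4.5658 -11.3712  10.4029]
14 10 [  6.599  -14.7635  15.8595]
18 10 [  8.9811 -16.1912  19.7451]
22 8 [  7.6488 -15.2183  24.391 ]
26 11 [  7.4389 -15.1558  27.6235]
30 9 [  8.5417 -14.3446  31.9681]
34 8 [  9.0537 -16.5841  35.555 ]
38 17 [  8.0281 -15.2677  39.5612]
42 182 [  3.7127 -18.1989  44.7988]
46 21 [  3.7833 -17.4241  46.3844]
```

```bash
sed -i 's/^RM=.*/RM=np.stack([MX,MY,MZ],1); M0=O+.105*ZZ+.001*MX/' h.py
cat >> h.py <<'E'
HP=.0187
def post(th,z=.034): # grasp-point world pos on cover post at angle th (rad)
    return fromM([.064-.064*np.cos(th),-.064*np.sin(th),z])
def tcp(g): return g-np.array([0,0,HP])*1.0   # finger axis down
def units(dw,Rr): # world shift -> tool units
    return (np.asarray(Rr).T@dw)/.03
def show(rows,p0,R0,yaw=None):
    for w in rows: print(units(np.asarray(w)-p0,R0).round(3))
def yawof(R): return np.degrees(np.arctan2(-R[0][0],R[1][0]))
E
python3 - <<'E'
from h import *
o=get_obs(); R=np.array(o['ee_rot']); p=o['tcp_pos']; print(yawof(R),p)
t=tcp(post(.287)); print(t)
show([t+[0,0,.06],t],p,R)
E
```

```text
5.495930871488554 [ 0.4806 -0.0656  0.26  ]
[ 0.5431 -0.0857  0.1162]
[-0.867  2.791 -2.013]
[-0.868  4.791 -2.015]
```

Request:
play_rows --moves '[{"x": -0.87,"y": 1.5,"z": -2.0,"twist": -0.04,"fingers": 50},{"x": -0.87,"y": 2.8,"z": -2.0,"twist": -0.04,"fingers": 50},{"x": -0.87,"y": 2.8,"z": -2.0,"twist": -0.04,"fingers": 50},{"x": -0.87,"y": 3.6,"z": -2.0,"twist": -0.04,"fingers": 50},{"x": -0.87,"y": 4.4,"z": -2.0,"twist": -0.04,"fingers": 50},{"x": -0.87,"y": 4.79,"z": -2.0,"twist": -0.04,"fingers": 50},{"x": -0.87,"y": 4.79,"z": -2.0,"twist": -0.04,"fingers": 50}]' --grip_force 25

```text
clock: 3.4
tcp_pos: [0.5419, -0.0861, 0.116]
ee_rot: [[-0.135, -0.002, -0.991], [0.991, 0.0, -0.135], [0.001, -1.0, 0.002]]
ft_force: [-0.6, 0.1, 0.4]
grip_width: 0.586
```

Run:
```python
from h import *
p,d,P,o=snap('wrist','4'); R=np.array(o['ee_rot']); print(yawof(R),o['tcp_pos'],o['ft_force'],o['clock'])
t=tcp(post(.287));print(t-o['tcp_pos'])
p,d,P,o=snap('side','4'); crop(p,290,150,410,280,5,'pics/s4c.png')
```

```text
7.786599437413381 [ 0.5419 -0.0861  0.116 ] [-0.6077  0.1274  0.3896] 3.4
[0.0012 0.0004 0.0003]
```

View pics/wrist4.png

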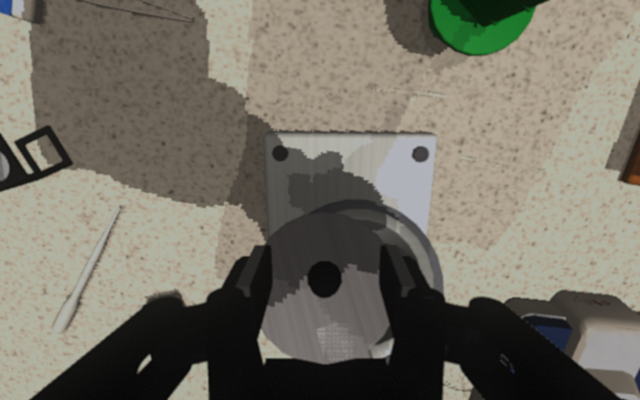

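View pics/s4c.png

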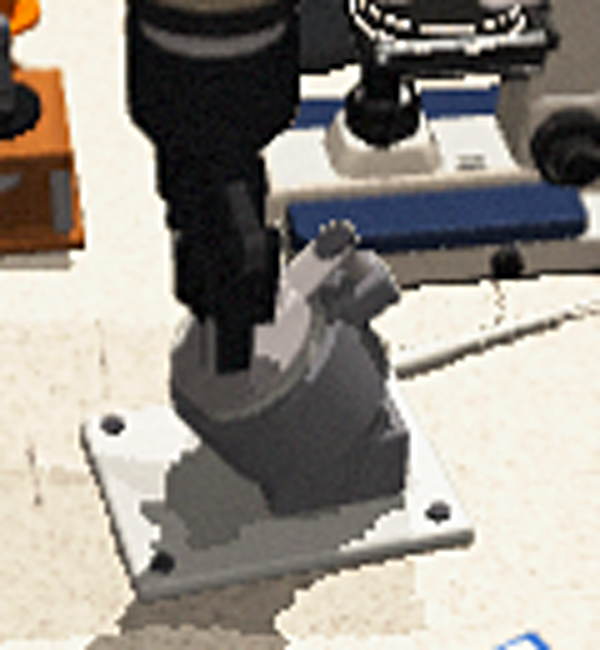

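Request:
play_rows --moves '[{"x": 0,"y": 0,"z": -0.03,"twist": 0,"fingers": 8},{"x": 0,"y": 0,"z": -0.03,"twist": 0,"fingers": 8},{"x": 0,"y": 0,"z": -0.03,"twist": 0,"fingers": 8},{"x": 0,"y": 0,"z": -0.03,"twist": 0,"fingers": 8},{"x": 0,"y": 0,"z": -0.03,"twist": 0,"fingers": 8}]' --grip_force 25

```text
clock: 4.0
tcp_pos: [0.5445, -0.0873, 0.1175]
ee_rot: [[-0.134, 0.002, -0.991], [0.991, 0.0, -0.134], [-0.0, -1.0, -0.002]]
ft_force: [-1.2, 0.8, 6.1]
grip_width: 0.153
```

Run:
```python
from h import *
o=get_obs(); R=np.array(o['ee_rot']); print(yawof(R),o['tcp_pos'],o['ft_force'],o['clock'],o['grip_width']*85.4)
p0=o['tcp_pos']; 
g=p0+[0,0,HP]; q=toM(g); print('grasp in M',q); th0=np.arctan2(-q[1],.064-q[0]); print(th0,np.hypot(q[1],.064-q[0]))
ths=np.r_[np.linspace(th0,1.77,11)[1:]]
base=tcp(post(th0,q[2]))
for th in ths: print(round(th,3),units(tcp(post(th,q[2]))-base,R).round(3))
```

```text
7.68522250066769 [ 0.5445 -0.0873  0.1175] [-1.2005  0.7921  6.0551] 4.0 13.043490648633819
grasp in M [ 0.0043 -0.02    0.0343]
0.32250138946826323 0.06298486788586707
0.467 [-0.285 -0.068 -0.097]
0.612 [-0.549 -0.159 -0.227]
0.757 [-0.788 -0.27  -0.388]
0.902 [-0.997 -0.4   -0.574]
1.046 [-1.17  -0.546 -0.783]
1.191 [-1.305 -0.705 -1.011]
1.336 [-1.398 -0.873 -1.252]
1.481 [-1.448 -1.047 -1.502]
1.625 [-1.454 -1.224 -1.755]
1.77 [-1.415 -1.399 -2.006]
```

Request:
play_rows --moves '[{"x": 0,"y": -0.08,"z": 0.06,"twist": 0,"fingers": 8},{"x": -0.285,"y": -0.15,"z": -0.04,"twist": 0,"fingers": 8},{"x": -0.55,"y": -0.24,"z": -0.17,"twist": 0,"fingers": 8},{"x": -0.79,"y": -0.35,"z": -0.33,"twist": 0,"fingers": 8},{"x": -1.0,"y": -0.48,"z": -0.515,"twist": 0,"fingers": 8},{"x": -1.17,"y": -0.63,"z": -0.72,"twist": 0,"fingers": 8},{"x": -1.305,"y": -0.785,"z": -0.95,"twist": 0,"fingers": 8},{"x": -1.4,"y": -0.95,"z": -1.19,"twist": 0,"fingers": 8}]'

```text
clock: 4.8
tcp_pos: [0.5849, -0.1242, 0.145]
ee_rot: [[-0.134, -0.001, -0.991], [0.991, 0.0, -0.134], [0.0, -1.0, 0.001]]
ft_force: [-0.1, 6.8, -5.4]
grip_width: 0.153
```

Run:
```python
from h import *
o=get_obs(); R=np.array(o['ee_rot']); print(yawof(R),o['tcp_pos'],o['ft_force'],o['clock'],o['grip_width']*85.4)
q=toM(o['tcp_pos']+[0,0,HP]); print(q); th0=np.arctan2(-q[1],.064-q[0]); print(th0,np.hypot(q[1],.064-q[0]))
p,d,P,o=snap('wrist','5')
```

```text
7.682057024040788 [ 0.5849 -0.1242  0.145 ] [-0.1027  6.7835 -5.3593] 4.8 13.084997860803613
[ 0.0488 -0.0619  0.0368]
1.3299459861764726 0.06377461647588743
```

View pics/wrist5.png

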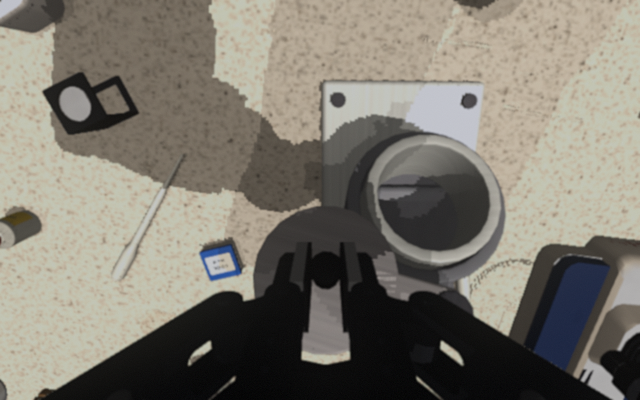

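Request:
play_rows --moves '[{"x": -0.03,"y": -0.09,"z": -0.125,"twist": 0,"fingers": 8},{"x": -0.05,"y": -0.175,"z": -0.25,"twist": 0,"fingers": 8},{"x": -0.055,"y": -0.26,"z": -0.38,"twist": 0,"fingers": 8},{"x": -0.055,"y": -0.35,"z": -0.505,"twist": 0,"fingers": 8},{"x": -0.04,"y": -0.44,"z": -0.63,"twist": 0,"fingers": 8},{"x": -0.015,"y": -0.53,"z": -0.755,"twist": 0,"fingers": 8},{"x": 0.0,"y": -0.56,"z": -0.8,"twist": 0,"fingers": 8}]'

```text
clock: 5.55
tcp_pos: [0.6101, -0.1225, 0.1627]
ee_rot: [[-0.133, 0.002, -0.991], [0.991, -0.003, -0.133], [-0.003, -1.0, -0.002]]
ft_force: [1.2, -8.1, -6.0]
grip_width: 0.151
```

Run:
```python
from h import *
o=get_obs(); R=np.array(o['ee_rot']); print(yawof(R),o['tcp_pos'],o['ft_force'],o['clock'],o['grip_width']*85.4)
q=toM(o['tcp_pos']+[0,0,HP]); print(q); th0=np.arctan2(-q[1],.064-q[0]); print(th0,np.hypot(q[1],.064-q[0]))
```

```text
7.637538143180088 [ 0.6101 -0.1225  0.1627] [ 1.2339 -8.1012 -5.9999] 5.55 12.876591084779179
[ 0.0796 -0.0636  0.0368]
1.8107382733490718 0.06546740162873102
```

Request:
play_rows --moves '[{"x": 0,"y": 0,"z": 0,"twist": 0,"fingers": 45},{"x": 0,"y": 0,"z": 0,"twist": 0,"fingers": 45},{"x": 0,"y": 0,"z": 0,"twist": 0,"fingers": 45},{"x": 0,"y": -1,"z": 0,"twist": 0,"fingers": 60},{"x": 0,"y": -2.5,"z": 0,"twist": 0,"fingers": 85},{"x": 0.5,"y": -3.5,"z": 1.5,"twist": 0,"fingers": 85},{"x": 1.0,"y": -3.5,"z": 3.0,"twist": 0,"fingers": 85},{"x": 1.0,"y": -3.5,"z": 3.0,"twist": 0,"fingers": 85}]'

```text
clock: 6.35
tcp_pos: [0.5104, -0.1021, 0.2683]
ee_rot: [[-0.134, -0.001, -0.991], [0.991, 0.0, -0.134], [0.001, -1.0, 0.001]]
ft_force: [-0.3, -0.9, -0.4]
grip_width: 0.994
```

Run:
```python
from h import *
p,d,P,o=snap('wrist','6'); print(o['tcp_pos'],o['clock'],o['ft_force'])
Q=toM(P)*1000; R=np.hypot(Q[...,0],Q[...,1])
s=(R<140)&(Q[...,2]>40)&(Q[...,2]<50)&(Q[...,0]>0); print('post top',s.sum(),Q[s].mean(0),Q[s].min(0),Q[s].max(0))
ring=(abs(Q[...,2])<2.5)&(R<45)
q=Q[ring]; ang=np.degrees(np.arctan2(q[:,1],q[:,0])); rr=np.hypot(q[:,0],q[:,1])
for a in range(-180,180,30):
    s=(ang>=a)&(ang<a+30)
    if s.sum()>8: print(a,s.sum(),rr[s].min().round(1),rr[s].max().round(1),q[s][:,2].mean().round(2))
```

```text
[ 0.5104 -0.1021  0.2683] 6.35 [-0.2756 -0.886  -0.4139]
post top 252 [ 73.7485 -62.9245  45.1617] [ 67.4214 -69.49    40.0462] [ 80.3393 -56.3393  47.2665]
-180 120 31.7 38.9 -0.09
-150 121 31.7 38.8 -0.08
-120 127 31.7 38.5 -0.03
-90 127 31.7 38.6 0.0
-60 140 31.3 38.5 -0.11
-30 143 31.6 38.7 -0.12
0 142 31.7 38.7 -0.14
30 140 31.8 38.9 -0.23
60 129 31.8 39.0 -0.14
90 127 31.8 38.8 -0.27
120 123 31.7 38.6 -0.18
150 117 31.8 38.7 -0.28
```

View pics/wrist6.png

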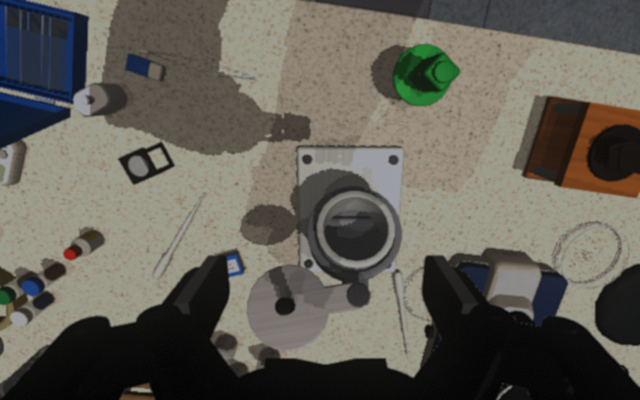

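Run:
```python
from h import *
Pt=cloud('top',np.load('pics/top0d.npy')); Ps=cloud('side',np.load('pics/side0d.npy'))
for P in (Pt,Ps):
    for x0 in np.arange(.45,.7,.04):
        row=[]
        for y0 in np.arange(-.2,.3,.05):
            s=(P[...,0]>=x0)&(P[...,0]<x0+.04)&(P[...,1]>=y0)&(P[...,1]<y0+.05)&(P[...,2]<.7)
            row.append(round(float(P[s][:,2].max()),2) if s.sum() else None)
        print(round(x0,2),row)
o=get_obs(); R=np.array(o['ee_rot']); p=o['tcp_pos']; print(yawof(R),p)
t=tcp(np.array([.4532,.1987,.106])); show([t+[0,0,.08],t],p,R); print(np.radians(18.8-yawof(R)))
```

```text
0.45 [0.01, 0.01, 0.01, 0.01, 0.01, 0.01, 0.01, 0.14, 0.14, 0.01]
0.49 [0.01, 0.02, 0.1, 0.07, 0.01, 0.01, 0.01, 0.07, 0.07, 0.0]
0.53 [0.01, 0.12, 0.15, 0.12, 0.01, 0.34, 0.35, 0.35, 0.34, 0.02]
0.57 [0.01, 0.13, 0.16, 0.15, 0.02, 0.33, 0.34, 0.34, 0.33, 0.01]
0.61 [0.01, 0.07, 0.16, 0.15, 0.02, 0.31, 0.33, 0.33, 0.31, 0.19]
0.65 [0.02, 0.02, 0.02, 0.02, 0.02, 0.17, 0.29, 0.29, 0.17, 0.23]
0.69 [0.01, 0.01, 0.01, 0.01, 0.01, 0.18, 0.28, 0.28, 0.17, 0.24]
0.45 [0.01, 0.01, 0.01, 0.01, 0.01, 0.01, 0.07, 0.14, 0.14, None]
0.49 [0.0, 0.02, 0.1, 0.09, 0.01, 0.01, 0.07, 0.07, 0.07, 0.01]
0.53 [0.01, 0.13, 0.15, 0.12, 0.0, 0.34, 0.35, 0.35, 0.34, 0.02]
0.57 [0.0, 0.14, 0.16, 0.13, None, 0.33, 0.34, 0.34, 0.02, 0.01]
0.61 [0.01, 0.09, 0.16, 0.13, None, 0.31, 0.33, 0.32, 0.16, 0.02]
0.65 [0.02, 0.02, 0.02, 0.02, 0.01, 0.18, 0.29, 0.29, 0.16, 0.23]
0.69 [0.0, 0.01, 0.01, 0.01, 0.01, 0.18, 0.28, 0.28, 0.18, 0.24]
7.696497063129364 [ 0.5128 -0.1026  0.2683]
[10.219  3.364  0.627]
[10.219  6.031  0.63 ]
0.1937926847532527
```

Request:
play_rows --moves '[{"x": 1.0,"y": 0,"z": 1.4,"twist": 0,"fingers": 85},{"x": 2.5,"y": 0.5,"z": 1.9,"twist": 0,"fingers": 85},{"x": 4.1,"y": 1.0,"z": 1.6,"twist": -0.1,"fingers": 85},{"x": 5.7,"y": 1.5,"z": 1.3,"twist": -0.194,"fingers": 85},{"x": 7.3,"y": 2.0,"z": 1.0,"twist": -0.194,"fingers": 85},{"x": 8.9,"y": 2.5,"z": 0.8,"twist": -0.194,"fingers": 85},{"x": 10.2,"y": 3.0,"z": 0.63,"twist": -0.194,"fingers": 85},{"x": 10.22,"y": 3.3,"z": 0.63,"twist": -0.194,"fingers": 85}]'

```text
clock: 7.2
tcp_pos: [0.4561, 0.2029, 0.1663]
ee_rot: [[-0.327, -0.0, -0.945], [0.945, 0.001, -0.327], [0.001, -1.0, -0.0]]
ft_force: [0.7, 0.4, 0.4]
grip_width: 0.996
```

Request:
play_rows --moves '[{"x": 0,"y": 0,"z": 0,"twist": 0,"fingers": 85}]'

```text
clock: 7.3
tcp_pos: [0.4553, 0.199, 0.1663]
ee_rot: [[-0.325, -0.002, -0.946], [0.946, -0.001, -0.325], [-0.0, -1.0, 0.003]]
ft_force: [0.1, -0.7, 0.2]
grip_width: 0.996
```

Run:
```python
from h import *
p,d,P,o=snap('wrist','7'); print(o['tcp_pos'],o['clock'],o['ft_force'],yawof(np.array(o['ee_rot'])))
R=np.array(o['ee_rot']);p=o['tcp_pos']; t=tcp(np.array([.4532,.1987,.106])); show([t],p,R); print(18.8-yawof(R))
m=(P[...,2]>.1285)&(P[...,2]<.1335)&(abs(P[...,0]-.453)<.03)&(abs(P[...,1]-.199)<.03)
print(m.sum(),cv2.minAreaRect((P[m][:,:2]*1000).astype(np.float32)))
m=(P[...,2]>.1355)&(P[...,2]<.141)&(abs(P[...,0]-.453)<.03)&(abs(P[...,1]-.199)<.03)
if m.sum():print(cv2.minEnclosingCircle((P[m][:,:2]*1000).astype(np.float32)))
```

```text
[0.4553 0.199  0.1663] 7.3 [ 0.1263 -0.6698  0.2306] 18.962267555896755
[0.014 2.633 0.064]
-0.16226755589675435
827 ((452.77496337890625, 198.55584716796875), (23.826379776000977, 23.83700180053711), 17.95171356201172)
((453.0335998535156, 198.861572265625), 8.78830623626709)
```

View pics/wrist7.png

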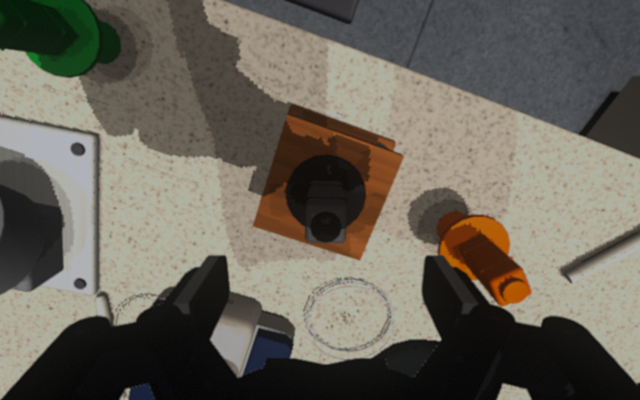

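Request:
play_rows --moves '[{"x": 0.01,"y": 1.3,"z": 0.07,"twist": 0.01,"fingers": 55},{"x": 0.01,"y": 2.3,"z": 0.07,"twist": 0.01,"fingers": 55},{"x": 0.01,"y": 2.63,"z": 0.07,"twist": 0.01,"fingers": 55},{"x": 0.01,"y": 2.63,"z": 0.07,"twist": 0.01,"fingers": 55},{"x": 0.01,"y": 2.63,"z": 0.07,"twist": 0.01,"fingers": 18},{"x": 0.01,"y": 2.63,"z": 0.07,"twist": 0.01,"fingers": 18},{"x": 0.01,"y": 2.63,"z": 0.07,"twist": 0.01,"fingers": 18},{"x": 0.01,"y": 2.63,"z": 0.07,"twist": 0.01,"fingers": 18}]' --grip_force 25

```text
clock: 8.15
tcp_pos: [0.4549, 0.1978, 0.0905]
ee_rot: [[-0.313, 0.003, -0.95], [0.95, 0.001, -0.313], [-0.0, -1.0, -0.003]]
ft_force: [-1.0, -1.6, 7.4]
grip_width: 0.277
```

Run:
```python
from h import *
o=get_obs(); print(o['tcp_pos'],o['clock'],o['ft_force'],yawof(np.array(o['ee_rot'])),o['grip_width']*85.4)
p,d,P,o=snap('side','8'); crop(p,240,100,360,220,5,'pics/s8c.png')
```

```text
[0.4549 0.1978 0.0905] 8.15 [-1.0011 -1.5654  7.3686] 18.21789906474161 23.668779416591004
```

View pics/s8c.png

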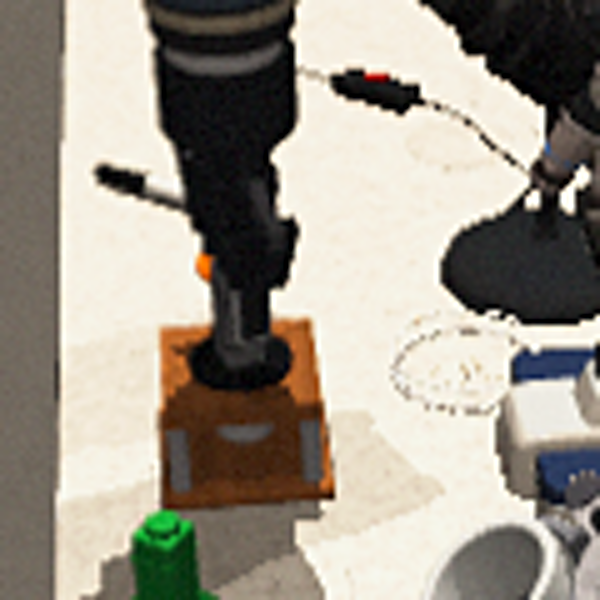

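Request:
play_rows --moves '[{"x": 0,"y": -0.4,"z": 0,"twist": 0,"fingers": 18},{"x": 0,"y": -0.83,"z": 0,"twist": 0,"fingers": 18},{"x": 0,"y": -0.83,"z": 0.3,"twist": 0,"fingers": 18},{"x": 0,"y": -0.83,"z": 0.63,"twist": 0,"fingers": 18},{"x": 0,"y": -0.83,"z": 0.82,"twist": 0,"fingers": 18},{"x": 0,"y": -0.83,"z": 1.01,"twist": 0,"fingers": 18},{"x": 0,"y": -0.8,"z": 1.2,"twist": 0,"fingers": 18},{"x": 0,"y": -0.76,"z": 1.38,"twist": 0,"fingers": 18}]' --grip_force 20

```text
clock: 9.0
tcp_pos: [0.4142, 0.1847, 0.1117]
ee_rot: [[-0.313, 0.001, -0.95], [0.95, 0.0, -0.313], [0.0, -1.0, -0.001]]
ft_force: [3.5, 2.0, 0.2]
grip_width: 0.276
```

Run:
```python
from h import *
o=get_obs(); print(o['tcp_pos'],o['clock'],o['ft_force'],yawof(np.array(o['ee_rot'])),o['grip_width']*85.4)
p,d,P,o=snap('side','9'); crop(p,240,100,360,220,5,'pics/s9c.png')
```

```text
[0.4142 0.1847 0.1117] 9.0 [3.5371 1.9514 0.235 ] 18.235584172856477 23.57312549951785
```

View pics/s9c.png

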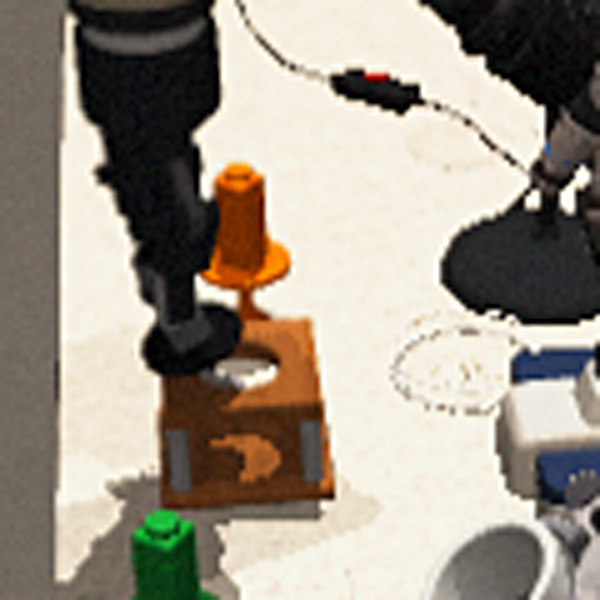

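Request:
play_rows --moves '[{"x": 0,"y": 0.06,"z": 0.18,"twist": 0,"fingers": 18},{"x": 0,"y": 0.13,"z": 0.36,"twist": 0,"fingers": 18},{"x": 0,"y": 0.21,"z": 0.5,"twist": 0,"fingers": 18},{"x": 0,"y": 0.28,"z": 0.62,"twist": 0,"fingers": 18},{"x": 0,"y": 0.28,"z": 0.62,"twist": 0,"fingers": 18}]' --grip_force 20

```text
clock: 9.55
tcp_pos: [0.3958, 0.1786, 0.103]
ee_rot: [[-0.313, -0.001, -0.95], [0.95, -0.0, -0.313], [-0.0, -1.0, 0.001]]
ft_force: [1.5, 2.1, 1.4]
grip_width: 0.278
```

Run:
```python
from h import *
o=get_obs(); print(o['tcp_pos'],o['clock'],o['ft_force'],yawof(np.array(o['ee_rot'])),o['grip_width']*85.4)
p,d,P,o=snap('side','10'); crop(p,240,100,360,220,5,'pics/s10c.png')
```

```text
[0.3958 0.1786 0.103 ] 9.55 [1.5283 2.0686 1.4426] 18.23682927200237 23.704367369676703
```

View pics/s10c.png

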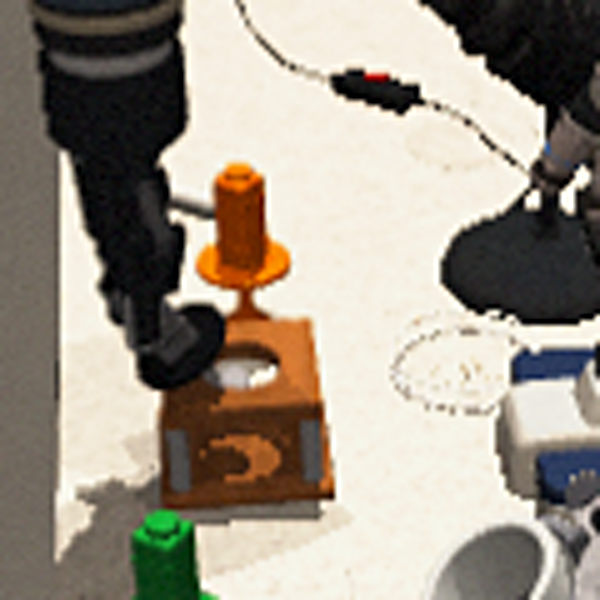

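Request:
play_rows --moves '[{"x": 0,"y": 0,"z": 0,"twist": 0,"fingers": 15},{"x": 0,"y": -0.1,"z": -0.15,"twist": 0,"fingers": 15},{"x": 0,"y": -0.6,"z": -0.2,"twist": 0,"fingers": 15},{"x": 0,"y": -1.2,"z": -0.2,"twist": 0,"fingers": 15},{"x": 0,"y": -2.0,"z": -0.2,"twist": 0,"fingers": 15},{"x": 0,"y": -2.7,"z": -0.2,"twist": 0,"fingers": 15},{"x": 0,"y": -2.7,"z": -0.2,"twist": 0,"fingers": 15},{"x": 0,"y": -2.7,"z": -0.2,"twist": 0,"fingers": 15}]' --grip_force 90

```text
clock: 10.4
tcp_pos: [0.4022, 0.1806, 0.184]
ee_rot: [[-0.313, -0.001, -0.95], [0.95, -0.0, -0.313], [-0.0, -1.0, 0.001]]
ft_force: [0.0, 0.7, -1.4]
grip_width: 0.273
```

Run:
```python
from h import *
o=get_obs(); print(o['tcp_pos'],o['clock'],o['ft_force'],yawof(np.array(o['ee_rot'])),o['grip_width']*85.4)
p,d,P,o=snap('side','11'); crop(p,230,80,350,200,5,'pics/s11c.png')
# local frame: horizontal away dir (−tool z), up
R=np.array(o['ee_rot']); a=-R[:,2]; j=R[:,0]; g=np.array(o['tcp_pos'])+[0,0,HP]
D=P-g; L=np.stack([D@a,D@j,D[...,2]],-1)*1000
m=(np.linalg.norm(L,axis=-1)<110)
np.save('pics/L11.npy',L)
for v in range(100,190,2):
    us=np.where(m[v])[0]
    if len(us): print(v,[(int(u),*L[v,u].round(0).astype(int)) for u in us[::3]][:9])
```

```text
[0.4022 0.1806 0.184 ] 10.4 [ 0.0031  0.738  -1.3811] 18.227880344418043 23.296804315882966
102 [(252, np.int64(-13), np.int64(59), np.int64(74)), (255, np.int64(-7), np.int64(51), np.int64(75))]
104 [(253, np.int64(-12), np.int64(56), np.int64(69)), (256, np.int64(-17), np.int64(6), np.int64(91)), (259, np.int64(-10), np.int64(3), np.int64(90)), (262, np.int64(-11), np.int64(-24), np.int64(102))]
106 [(253, np.int64(-13), np.int64(54), np.int64(64)), (256, np.int64(-19), np.int64(4), np.int64(86)), (259, np.int64(-12), np.int64(0), np.int64(86)), (262, np.int64(-10), np.int64(-22), np.int64(95)), (265, np.int64(-8), np.int64(-39), np.int64(102)), (268, np.int64(1), np.int64(-36), np.int64(99)), (271, np.int64(7), np.int64(-40), np.int64(99))]
108 [(254, np.int64(-13), np.int64(46), np.int64(61)), (257, np.int64(-15), np.int64(7), np.int64(78)), (260, np.int64(-15), np.int64(-19), np.int64(89)), (263, np.int64(-10), np.int64(-27), np.int64(92)), (266, np.int64(-5), np.int64(-38), np.int64(95)), (269, np.int64(3), np.int64(-37), np.int64(93)), (272, np.int64(10), np.int64(-39), np.int
[... 7028 characters left out ...]
), np.int64(-4), np.int64(-57)), (287, np.int64(54), np.int64(-6), np.int64(-58)), (290, np.int64(63), np.int64(-4), np.int64(-61))]
152 [(271, np.int64(5), np.int64(-15), np.int64(-46)), (281, np.int64(39), np.int64(1), np.int64(-64)), (284, np.int64(45), np.int64(-6), np.int64(-62)), (287, np.int64(53), np.int64(-9), np.int64(-62)), (290, np.int64(60), np.int64(-12), np.int64(-62))]
154 [(281, np.int64(38), np.int64(1), np.int64(-70)), (284, np.int64(43), np.int64(-10), np.int64(-65)), (287, np.int64(51), np.int64(-13), np.int64(-66))]
156 [(281, np.int64(37), np.int64(-2), np.int64(-74)), (284, np.int64(42), np.int64(-13), np.int64(-70)), (287, np.int64(51), np.int64(-12), np.int64(-73))]
```

View pics/s11c.png

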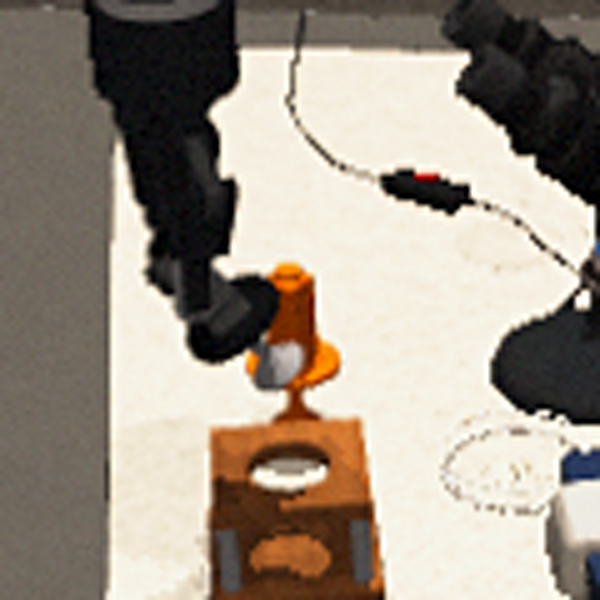

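```bash
cat > fit.py <<'E'
from h import *
from scipy.optimize import least_squares
def cyl(q,r,z0,z1):
    d=np.stack([np.hypot(q[:,0],q[:,1])-r,abs(q[:,2]-(z0+z1)/2)-(z1-z0)/2],-1)
    return np.minimum(d.max(1),0)+np.linalg.norm(np.maximum(d,0),axis=1)
def box(q,h,z0,z1):
    d=np.stack([abs(q[:,0])-h,abs(q[:,1])-h,abs(q[:,2]-(z0+z1)/2)-(z1-z0)/2],-1)
    return np.minimum(d.max(1),0)+np.linalg.norm(np.maximum(d,0),axis=1)
def sdf(q):
    return np.min([abs(f) for f in (cyl(q,30,0,6),box(q,12,5,65),cyl(q,5,-43,0),cyl(q,17,-44.2,-43),cyl(q,13.5,-46,-44.2),cyl(q,9,-48,-46),cyl(q,5,-50,-48))],0)
def pose(v): # v: phi(deg lean to robot), s axial (grasp->origin distance), t lateral offset, w jaw offset, roll about a (deg)
    ph=np.radians(v[0]); A=np.array([-np.sin(ph),0,np.cos(ph)]); n=np.array([np.cos(ph),0,np.sin(ph)]); j=np.array([0,1,0.])
    ro=np.radians(v[4]); 
    A2=A*np.cos(ro)+j*np.sin(ro); j2=np.cross(A2,n); 
    org=-A*v[1]+n*v[2]+j*v[3]
    return org,np.stack([n,j2,A2],1)
def fit(L,x0=(35,43,0,0,0),hp=-22,roll=False):
    """L: points rel to grasp in (a,j,z) mm"""
    x0=np.array(x0,float)
    for it in range(6):
        org,Rt=pose(x0); q=(L-org)@Rt
        near=sdf(q)<(12,8,6,5,4,4)[it]
        ok=near&(q[:,2]<12)&(L[:,2]<hp)
        f=lambda v:sdf((L[ok]-pose(np.r_[v,x0[4]] if not roll else v)[0])@pose(np.r_[v,x0[4]] if not roll else v)[1])
        s=least_squares(f,x0 if roll else x0[:4],loss='soft_l1',f_scale=1.5)
        x0=s.x if roll else np.r_[s.x,0]
    return x0,ok.sum(),np.median(abs(f(s.x)))
def local(P,o):
    R=np.array(o['ee_rot']); a=-R[:,2]; j=R[:,0]; g=np.array(o['tcp_pos'])+[0,0,HP]
    D=P-g; L=np.stack([D@a,D@j,D[...,2]],-1).reshape(-1,3)*1000
    return L[np.linalg.norm(L,axis=1)<130]
E
python3 - <<'E'
from fit import *
import pickle
o=pickle.load(open('pics/side11.pkl','rb')); P=cloud('side',np.load('pics/side11d.npy'))
L=local(P,o)
for x in ((35,43,0,0,0),(28,43,0,0,0),(42,43,0,0,0)):
    print(fit(L,x),fit(L,x,roll=True))
E
```

```text
(array([39.4756, 40.1666, -4.2884, -2.6956,  0.    ]), np.int64(205), np.float64(1.186110878796626)) (array([39.3423, 39.6438, -4.0823, -4.8794, -2.7637]), np.int64(204), np.float64(1.2328561728542065))
(array([39.4756, 40.1666, -4.2884, -2.6956,  0.    ]), np.int64(205), np.float64(1.186110833175725)) (array([39.5924, 39.8024, -4.4624, -4.8151, -2.4295]), np.int64(204), np.float64(1.2040242920264683))
(array([39.5887, 40.125 , -4.435 , -2.6143,  0.    ]), np.int64(205), np.float64(1.154622766079172)) (array([39.7148, 39.6875, -4.6835, -5.0621, -3.0612]), np.int64(204), np.float64(1.1807061749148864))
```

Run:
```python
from fit import *
p,d,P,o=snap('wrist','11'); L=local(P,o)
for x in ((35,43,0,0,0),(40,43,-4,0,0)): print(fit(L,x,-22),fit(L,x,-22,roll=True))
p2,d2,P2,o2=snap('top','11'); L2=local(P2,o2); print(fit(L2,(37,42,0,0,0),-10))
Ps=cloud('side',np.load('pics/side11d.npy')); Ls=local(Ps,o)
for w in (np.r_[L,Ls],np.r_[L,Ls,L2]): print(fit(w),fit(w,roll=True))
```

```text
(array([36.2035, 43.5383,  2.5137,  0.3701,  0.    ]), np.int64(958), np.float64(0.4178654144795648)) (array([36.1519, 43.5561,  2.5694,  0.2372, -0.1999]), np.int64(958), np.float64(0.4157081988253557))
(array([ 38.7222,  42.366 , -13.1117,   0.376 ,   0.    ]), np.int64(958), np.float64(0.3042068122373398)) (array([ 38.6061,  42.4192, -12.9661,   0.3174,   0.1818]), np.int64(958), np.float64(0.3064893586482982))
(array([33.6485, 40.9414,  4.5483,  1.8543,  0.    ]), np.int64(132), np.float64(1.171334582915727))
(array([ 42.2954,  40.8876, -11.0034,  -2.6947,   0.    ]), np.int64(1146), np.float64(0.44840149327845635)) (array([ 42.1907,  40.9095, -10.9226,  -2.5662,   0.5149]), np.int64(1146), np.float64(0.4426859593490846))
(array([40.0847, 41.9666, -3.1259, -2.9774,  0.    ]), np.int64(1232), np.float64(0.5646244819114279)) (array([39.9926, 41.9801, -2.9838, -2.4383,  0.5057]), np.int64(1234), np.float64(0.5740450528623717))
```

View pics/wrist11.png

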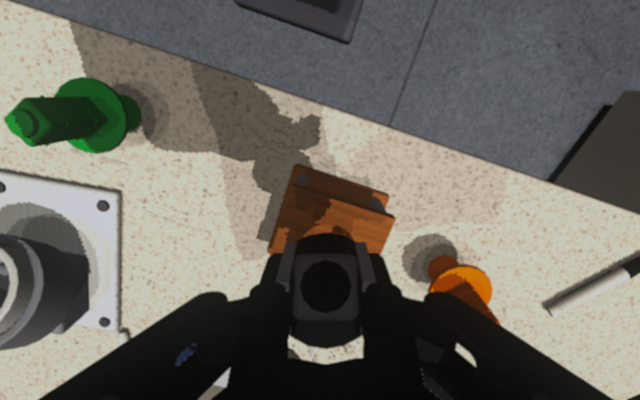

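```bash
sed -i 's/cyl(q,30,0,6),/cyl(q,30,0,6),cyl(q,9,60,70),/' fit.py
cat >> fit.py <<'E'
def fitw(L,x0=(36,43,0,0,0),jlim=13):
    x0=np.array(x0,float)[:4]
    for it in range(8):
        org,Rt=pose(np.r_[x0,0]); q=(L-org)@Rt
        ok=(sdf(q)<(10,8,6,4,3,3,2.5,2.5)[it])&((abs(q[:,1])<jlim)|(q[:,2]<10))
        f=lambda v:sdf((L[ok]-pose(np.r_[v,0])[0])@pose(np.r_[v,0])[1])
        s=least_squares(f,x0,loss='soft_l1',f_scale=1.); x0=s.x
    org,Rt=pose(np.r_[x0,0]); q=(L[ok]-org)@Rt
    return x0,ok.sum(),np.median(f(x0)),np.histogram(q[:,2],[-51,-40,-1,8,30,60,66,72])[0]
E
python3 - <<'E'
from fit import *
import pickle
o=pickle.load(open('pics/wrist11.pkl','rb')); P=cloud('wrist',np.load('pics/wrist11d.npy'),o); L=local(P,o)
for x in ((36,43,0,0,0),(40,43,-4,0,0),(38,43,4,0,0)): print(fitw(L,x),fitw(L,x,9))
# plane of handle end
org,Rt=pose(np.r_[fitw(L)[0],0]); q=(L-org)@Rt
for lo,hi in ((68,72),(63.5,66.5)):
    s=(q[:,2]>lo)&(q[:,2]<hi)&(abs(q[:,0])<11)&(abs(q[:,1])<11); X=L[s]; c=X.mean(0); n=np.linalg.svd(X-c)[2][2]; n*=np.sign(n[2]); print(lo,s.sum(),c,n,np.degrees(np.arctan2(-n[0],n[2])))
s=(q[:,2]>3)&(q[:,2]<9)&(np.hypot(q[:,0],q[:,1])<31)&(q[:,0]>-40); X=L[s]; c=X.mean(0); n=np.linalg.svd(X-c)[2][2]; n*=np.sign(n[2]); print('fl',s.sum(),c,n,np.degrees(np.arctan2(-n[0],n[2])))
E
```

```text
(array([33.0065, 44.7485,  4.2795, -0.1102]), np.int64(7236), np.float64(0.4563125670590842), array([   0,    0, 2444,    7,  215, 2386, 2183])) (array([33.0939, 44.727 ,  3.2902,  0.4305]), np.int64(5791), np.float64(0.42977205472173896), array([   0,    0, 2445,    6,    0, 1223, 2116]))
(array([33.3122, 39.2892,  2.198 , -0.897 ]), np.int64(7109), np.float64(0.6666905267076029), array([   0,   25, 2420,    2, 2195, 2433,   34])) (array([33.3973, 39.2991,  3.5754, -4.5021]), np.int64(5687), np.float64(0.6739298810777159), array([   0,   29, 2411,    0, 1308, 1882,   54]))
(array([33.3186, 39.2908,  2.1912, -0.9337]), np.int64(7099), np.float64(0.668677355017353), array([   0,   26, 2419,    2, 2183, 2434,   35])) (array([33.3973, 39.2991,  3.5754, -4.5021]), np.int64(5687), np.float64(0.6739298634830453), array([   0,   29, 2411,    0, 1308, 1882,   54]))
68 2016 [-10.4647   0.4457  23.2676] [-0.5411  0.0014  0.841 ] 32.75666571767283
63.5 1643 [-6.7081 -0.3988 19.5972] [-0.5412 -0.0057  0.8409] 32.767797004882816
fl 2451 [ 28.1717   0.3959 -27.8615] [-0.5452  0.0001  0.8383] 33.03785644622681
```

```bash
cat >> h.py <<'E'
NOSE=np.array([.055,.0002,-.0586])  # nose rel TCP in (a,j,z)
def tcp_for_nose(qm):
    return fromM(qm)-(NOSE[0]*HX+NOSE[1]*HY+NOSE[2]*ZZ)
def rimq(al,z,d=.0215):
    al=np.radians(al); return [-d*np.cos(al),-d*np.sin(al),z]
E
python3 - <<'E'
from h import *
o=get_obs(); R=np.array(o['ee_rot']); p=o['tcp_pos']; print(yawof(R),p)
t=tcp_for_nose(rimq(0,.035)); print(t); show([t],p,R); print(np.radians(yawof(R)-7.7))
E
```

```text
18.23192192938135 [0.4017 0.1804 0.1832]
[ 0.4661 -0.078   0.1805]
[-8.852  0.095  0.656]
0.18381671423069829
```

Request:
play_rows --moves '[{"x": -0.8,"y": -0.5,"z": 0.1,"twist": 0.02,"fingers": 15},{"x": -2.0,"y": -0.5,"z": 0.2,"twist": 0.05,"fingers": 15},{"x": -3.4,"y": -0.5,"z": 0.3,"twist": 0.08,"fingers": 15},{"x": -4.8,"y": -0.5,"z": 0.4,"twist": 0.11,"fingers": 15},{"x": -6.2,"y": -0.5,"z": 0.5,"twist": 0.14,"fingers": 15},{"x": -7.5,"y": -0.4,"z": 0.6,"twist": 0.17,"fingers": 15},{"x": -8.5,"y": -0.2,"z": 0.65,"twist": 0.184,"fingers": 15},{"x": -8.85,"y": 0.1,"z": 0.66,"twist": 0.184,"fingers": 15}]'

```text
clock: 11.35
tcp_pos: [0.4669, -0.08, 0.1804]
ee_rot: [[-0.131, -0.001, -0.991], [0.991, -0.0, -0.131], [-0.0, -1.0, 0.001]]
ft_force: [-0.0, 0.7, -0.7]
grip_width: 0.266
```

Request:
play_rows --moves '[{"x": 0,"y": 0,"z": 0,"twist": 0,"fingers": 15},{"x": 0,"y": 0,"z": 0,"twist": 0,"fingers": 15}]'

```text
clock: 11.55
tcp_pos: [0.4659, -0.0769, 0.1807]
ee_rot: [[-0.134, -0.002, -0.991], [0.991, 0.001, -0.134], [0.001, -1.0, 0.002]]
ft_force: [0.4, 0.6, -1.3]
grip_width: 0.267
```

Run:
```python
from fit import *
p,d,P,o=snap('wrist','12'); R=np.array(o['ee_rot']); print(yawof(R),o['tcp_pos'],o['ft_force'],o['clock'],o['joint_vel'])
L=local(P,o); print(fitw(L))
org,Rt=pose(np.r_[fitw(L)[0],0]); q=(L-org)@Rt
for lo,hi in ((68,72),(63.5,66.5)):
    s=(q[:,2]>lo)&(q[:,2]<hi)&(abs(q[:,0])<11)&(abs(q[:,1])<11); X=L[s]; c=X.mean(0); n=np.linalg.svd(X-c)[2][2]; n*=np.sign(n[2]); print(lo,s.sum(),c,n,np.degrees(np.arctan2(-n[0],n[2])))
t=tcp_for_nose(rimq(0,.035)); show([t],o['tcp_pos'],R)
p,d,P,o=snap('side','12'); crop(p,270,120,390,240,5,'pics/s12c.png')
a=HX; Ls=local(P,o); print(fit(Ls,(33,44.7,4,0,0)))
```

```text
7.698473094904493 [ 0.4659 -0.0769  0.1807] [ 0.3924  0.6382 -1.3451] 11.55 [ 1.0676 -0.8389  0.5388  0.2768  0.0196  0.0426]
(array([33.032 , 44.7026,  4.1065,  0.0336]), np.int64(7224), np.float64(0.45890597015496626), array([   0,    0, 2438,    4,  207, 2400, 2172]))
68 2021 [-10.5256   0.6111  23.2718] [-0.5371  0.0056  0.8435] 32.48904106477329
63.5 1629 [-6.7602 -0.222  19.6111] [-0.5409 -0.0106  0.841 ] 32.74928103842166
[-0.038  0.006 -0.002]
(array([34.5997, 42.7249,  3.5001, -0.0938,  0.    ]), np.int64(266), np.float64(0.9716580272657525))
```

View pics/s12c.png

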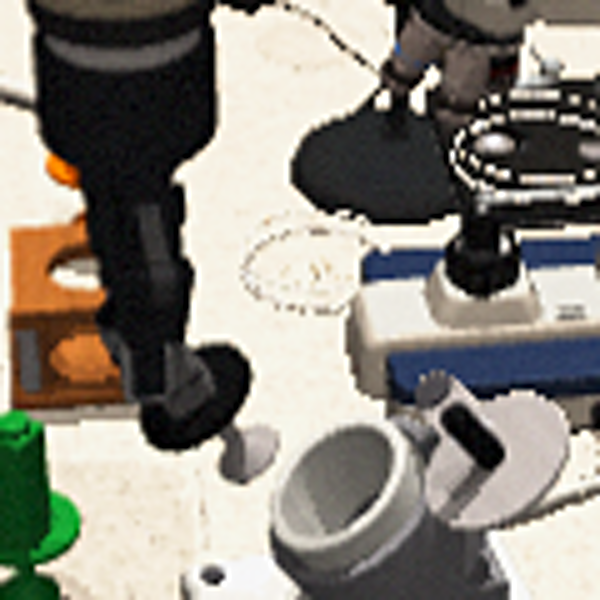

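View pics/wrist12.png

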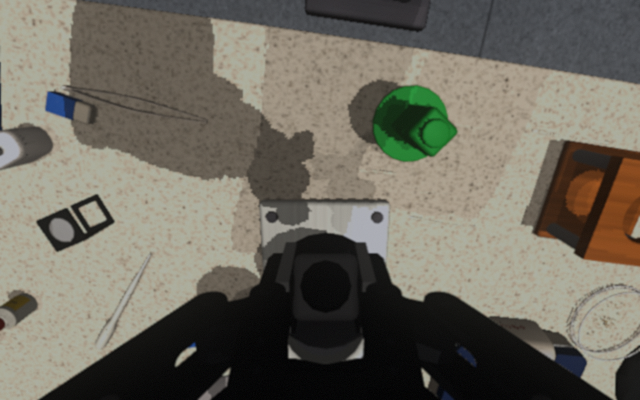

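Request:
play_rows --moves '[{"x": -0.04,"y": 0.14,"z": -0.1,"twist": 0,"fingers": 15},{"x": -0.04,"y": 0.28,"z": -0.2,"twist": 0,"fingers": 15},{"x": -0.04,"y": 0.43,"z": -0.3,"twist": 0,"fingers": 15},{"x": -0.04,"y": 0.57,"z": -0.4,"twist": 0,"fingers": 15},{"x": -0.04,"y": 0.71,"z": -0.5,"twist": 0,"fingers": 15},{"x": -0.04,"y": 0.86,"z": -0.6,"twist": 0,"fingers": 15},{"x": -0.04,"y": 0.96,"z": -0.67,"twist": 0,"fingers": 15},{"x": -0.04,"y": 0.96,"z": -0.67,"twist": 0,"fingers": 15}]'

```text
clock: 12.45
tcp_pos: [0.4867, -0.0761, 0.152]
ee_rot: [[-0.134, -0.001, -0.991], [0.991, 0.0, -0.134], [0.0, -1.0, 0.001]]
ft_force: [0.2, -0.8, -0.8]
grip_width: 0.269
```

Run:
```python
from fit import *
p,d,P,o=snap('side','13'); crop(p,290,140,390,240,6,'pics/s13c.png')
R=np.array(o['ee_rot']); print(o['tcp_pos'],o['ft_force'],o['clock'])
t=o['tcp_pos']; print('nose M',toM(t+NOSE[0]*HX+NOSE[1]*HY+NOSE[2]*ZZ), 'F along MZ',np.dot(o['ft_force'],MZ))
Q=toM(P)*1000; rr=np.hypot(Q[...,0],Q[...,1]); s=(rr>31)&(rr<40)&(abs(Q[...,2])<14)&(Q[...,0]>-20); print(s.sum(),np.median(Q[s],0))
```

```text
[ 0.4867 -0.0761  0.152 ] [ 0.1537 -0.8378 -0.8296] 12.45
nose M [-0.0209 -0.0009 -0.0003] F along MZ -0.7025599978654472
278 [ 13.0085 -16.6703  -1.4568]
```

View pics/s13c.png

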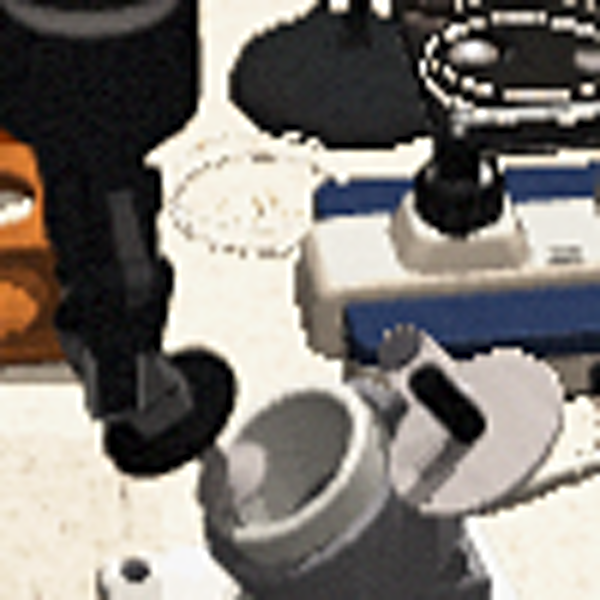

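Request:
play_rows --moves '[{"x": 0.02,"y": 0.03,"z": -0.02,"twist": 0,"fingers": 15},{"x": 0.03,"y": 0.055,"z": -0.04,"twist": 0,"fingers": 15},{"x": 0.03,"y": 0.08,"z": -0.06,"twist": 0,"fingers": 15},{"x": 0.03,"y": 0.11,"z": -0.08,"twist": 0,"fingers": 15},{"x": 0.03,"y": 0.135,"z": -0.095,"twist": 0,"fingers": 15},{"x": 0.03,"y": 0.165,"z": -0.115,"twist": 0,"fingers": 15},{"x": 0.03,"y": 0.19,"z": -0.135,"twist": 0,"fingers": 15},{"x": 0.03,"y": 0.22,"z": -0.155,"twist": 0,"fingers": 15}]'

```text
clock: 13.3
tcp_pos: [0.4912, -0.0746, 0.1459]
ee_rot: [[-0.134, -0.0, -0.991], [0.991, -0.0, -0.134], [-0.0, -1.0, 0.0]]
ft_force: [-0.4, -0.6, 0.4]
grip_width: 0.268
```

```bash
cat >> h.py <<'E'
def ringz(P,lo=-60,hi=100,a0=-180,a1=180):
    Q=toM(P)*1000; rr=np.hypot(Q[...,0],Q[...,1]); s=(rr>33.5)&(rr<38)&(abs(Q[...,2])<16)
    an=np.degrees(np.arctan2(-Q[...,1],-Q[...,0])) # 0 low, 90 right
    out={}
    for a in range(-180,180,45):
        m=s&(an>=a)&(an<a+45)
        if m.sum()>5: out[a]=(int(m.sum()),round(float(np.median(Q[...,2][m])),1))
    return out
def stat(o):
    t=np.array(o['tcp_pos']); return 'nose M mm',toM(t+NOSE[0]*HX+NOSE[1]*HY+NOSE[2]*ZZ)*1000,'Fmz',round(float(np.dot(o['ft_force'],MZ)),2),'F',np.array(o['ft_force']).round(1),o['clock']
E
python3 - <<'E'
from fit import *
import pickle
print('rest',ringz(cloud('side',np.load('pics/side13d.npy'))))
print('rest12',ringz(cloud('side',np.load('pics/side12d.npy'))))
p,d,P,o=snap('side','14'); crop(p,290,140,390,240,6,'pics/s14c.png')
print(*stat(o)); print(ringz(P))
E
```

```text
rest {-180: (12, 1.1), -135: (18, -0.3), -90: (11, 0.3), 0: (20, 2.3), 45: (26, -4.0), 90: (37, -4.0), 135: (30, -1.2)}
rest12 {-180: (13, 1.9), -135: (18, 0.1), -90: (19, -1.1), -45: (19, 0.3), 0: (13, 1.0), 45: (25, -2.6), 90: (51, -3.9), 135: (30, -1.9)}
nose M mm [-20.5985  -0.0342  -7.8787] Fmz 0.57 F [-0.4 -0.6  0.4] 13.3
{-180: (16, -2.2), -135: (13, -2.0), -90: (15, -7.8), 0: (18, -1.4), 45: (30, -3.5), 90: (35, -5.4), 135: (24, -2.8)}
```

View pics/s14c.png

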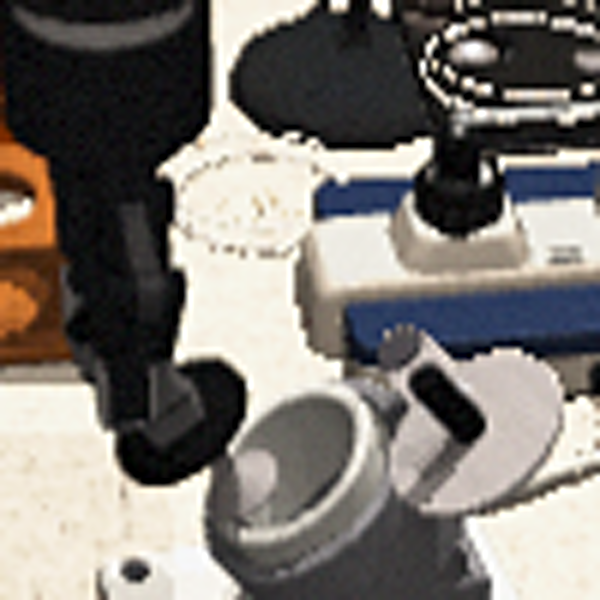

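Request:
play_rows --moves '[{"x": 0,"y": 0.03,"z": -0.02,"twist": 0,"fingers": 15},{"x": 0,"y": 0.06,"z": -0.04,"twist": 0,"fingers": 15},{"x": 0,"y": 0.09,"z": -0.06,"twist": 0,"fingers": 15},{"x": 0,"y": 0.1,"z": -0.07,"twist": 0,"fingers": 15},{"x": 0,"y": 0.1,"z": -0.07,"twist": 0,"fingers": 15}]'

```text
clock: 13.85
tcp_pos: [0.4933, -0.0744, 0.1429]
ee_rot: [[-0.134, -0.0, -0.991], [0.991, -0.0, -0.134], [-0.0, -1.0, 0.0]]
ft_force: [-1.2, 0.1, 0.9]
grip_width: 0.269
```

Run:
```python
from fit import *
p,d,P,o=snap('side','15'); print(*stat(o)); print(ringz(P)); print(o['tcp_pos'])
p,d,P,o=snap('top','15'); print(*stat(o)); print(ringz(P)); 
print(ringz(cloud('top',np.load('pics/top11d.npy'))))
```

```text
nose M mm [-20.614   -0.0215 -11.55  ] Fmz 1.4 F [-1.2  0.1  0.9] 13.85
{-180: (13, -5.7), -135: (16, -5.5), -90: (11, -6.6), 0: (19, -5.2), 45: (24, -5.4), 90: (30, -8.4), 135: (24, -6.7)}
[ 0.4933 -0.0744  0.1429]
nose M mm [-20.6136  -0.032  -11.5091] Fmz 1.36 F [-1.4 -1.5  0.5] 13.9
{-135: (12, -7.6)}
{-180: (16, -1.9), -135: (9, 0.1), -90: (13, -0.1), -45: (13, -0.6), 0: (11, -1.0), 45: (10, -0.4), 90: (12, -1.8), 135: (19, -1.2)}
```

```bash
cat > plan.py <<'E'
from h import *
import sys
# commanded nose absolute in M (mm) table
R0=np.stack([HY,-ZZ,-HX],1)
def U(al,d=.0208,z=-.0115): return units(fromM(rimq(al,z,d))-fromM(rimq(0,z,d)),R0)
def call(k):
    a0=22.5*k; b=U(a0).round(2)
    print('call',k,a0); 
    for i in range(1,9):
        u=U(a0+22.5*i/8)
        v=(u if i<8 else U(a0+22.5).round(2))-b
        print('{"x": %.3f, "y": %.3f, "z": %.3f, "twist": 0, "fingers": 15}'%tuple(v+0.0),end=', ')
    print()
if __name__=='__main__':
    for k in range(17): call(k)
E
python3 plan.py
```

```text
call 0 0.0
{"x": -0.034, "y": -0.000, "z": -0.001, "twist": 0, "fingers": 15}, {"x": -0.068, "y": -0.002, "z": -0.003, "twist": 0, "fingers": 15}, {"x": -0.102, "y": -0.004, "z": -0.006, "twist": 0, "fingers": 15}, {"x": -0.135, "y": -0.008, "z": -0.011, "twist": 0, "fingers": 15}, {"x": -0.168, "y": -0.012, "z": -0.017, "twist": 0, "fingers": 15}, {"x": -0.201, "y": -0.017, "z": -0.024, "twist": 0, "fingers": 15}, {"x": -0.234, "y": -0.023, "z": -0.033, "twist": 0, "fingers": 15}, {"x": -0.270, "y": -0.030, "z": -0.040, "twist": 0, "fingers": 15}, 
call 1 22.5
{"x": -0.026, "y": -0.008, "z": -0.015, "twist": 0, "fingers": 15}, {"x": -0.057, "y": -0.017, "z": -0.027, "twist": 0, "fingers": 15}, {"x": -0.086, "y": -0.027, "z": -0.041, "twist": 0, "fingers": 15}, {"x": -0.115, "y": -0.037, "z": -0.056, "twist": 0, "fingers": 15}, {"x": -0.143, "y": -0.048, "z": -0.072, "twist": 0, "fingers": 15}, {"x": -0.170, "y": -0.060, "z": -0.089, "twist": 0, "fingers": 15}, {"x": -0.196, "y": -0.073, "z": -0.107, "twist": 0, "fingers": 15}, {"x": -0.220, "y": -0.090, "z": -0.130, "twist": 0, "fin
[... 7493 characters left out ...]
rs": 15}, {"x": -0.236, "y": 0.030, "z": 0.039, "twist": 0, "fingers": 15}, {"x": -0.270, "y": 0.030, "z": 0.040, "twist": 0, "fingers": 15}, 
call 16 360.0
{"x": -0.034, "y": -0.000, "z": -0.001, "twist": 0, "fingers": 15}, {"x": -0.068, "y": -0.002, "z": -0.003, "twist": 0, "fingers": 15}, {"x": -0.102, "y": -0.004, "z": -0.006, "twist": 0, "fingers": 15}, {"x": -0.135, "y": -0.008, "z": -0.011, "twist": 0, "fingers": 15}, {"x": -0.168, "y": -0.012, "z": -0.017, "twist": 0, "fingers": 15}, {"x": -0.201, "y": -0.017, "z": -0.024, "twist": 0, "fingers": 15}, {"x": -0.234, "y": -0.023, "z": -0.033, "twist": 0, "fingers": 15}, {"x": -0.270, "y": -0.030, "z": -0.040, "twist": 0, "fingers": 15},
```

Starting the run round the rim with rounded numbers, watching force.

Request:
play_rows --moves '[{"x": -0.03,"y": 0,"z": 0,"twist": 0,"fingers": 15},{"x": -0.07,"y": 0,"z": 0,"twist": 0,"fingers": 15},{"x": -0.1,"y": -0.005,"z": -0.005,"twist": 0,"fingers": 15},{"x": -0.135,"y": -0.01,"z": -0.01,"twist": 0,"fingers": 15},{"x": -0.17,"y": -0.01,"z": -0.015,"twist": 0,"fingers": 15},{"x": -0.2,"y": -0.015,"z": -0.025,"twist": 0,"fingers": 15},{"x": -0.235,"y": -0.025,"z": -0.035,"twist": 0,"fingers": 15},{"x": -0.27,"y": -0.03,"z": -0.04,"twist": 0,"fingers": 15}]'

```text
clock: 14.75
tcp_pos: [0.4956, -0.0822, 0.1438]
ee_rot: [[-0.134, -0.0, -0.991], [0.991, 0.0, -0.134], [0.0, -1.0, 0.0]]
ft_force: [-0.4, 2.4, 1.0]
grip_width: 0.272
```

Request:
play_rows --moves '[{"x": -0.03,"y": -0.01,"z": -0.015,"twist": 0,"fingers": 15},{"x": -0.055,"y": -0.015,"z": -0.025,"twist": 0,"fingers": 15},{"x": -0.085,"y": -0.025,"z": -0.04,"twist": 0,"fingers": 15},{"x": -0.115,"y": -0.035,"z": -0.055,"twist": 0,"fingers": 15},{"x": -0.145,"y": -0.05,"z": -0.07,"twist": 0,"fingers": 15},{"x": -0.17,"y": -0.06,"z": -0.09,"twist": 0,"fingers": 15},{"x": -0.195,"y": -0.075,"z": -0.11,"twist": 0,"fingers": 15},{"x": -0.22,"y": -0.09,"z": -0.13,"twist": 0,"fingers": 15}]'

```text
clock: 15.55
tcp_pos: [0.5002, -0.0883, 0.1465]
ee_rot: [[-0.134, -0.0, -0.991], [0.991, -0.0, -0.134], [0.0, -1.0, 0.0]]
ft_force: [-1.4, 0.9, 0.4]
grip_width: 0.268
```

Run:
```python
from fit import *
p,d,P,o=snap('side','16'); print(*stat(o)); print(ringz(P)); crop(p,290,140,390,240,6,'pics/s16c.png')
```

```text
nose M mm [-14.4162 -14.7382 -11.4748] Fmz 0.99 F [-1.4  0.9  0.4] 15.55
{-180: (14, -5.4), -135: (14, -5.9), -45: (6, -5.7), 0: (16, -4.8), 45: (33, -5.3), 90: (25, -8.8), 135: (23, -5.7)}
```

View pics/s16c.png

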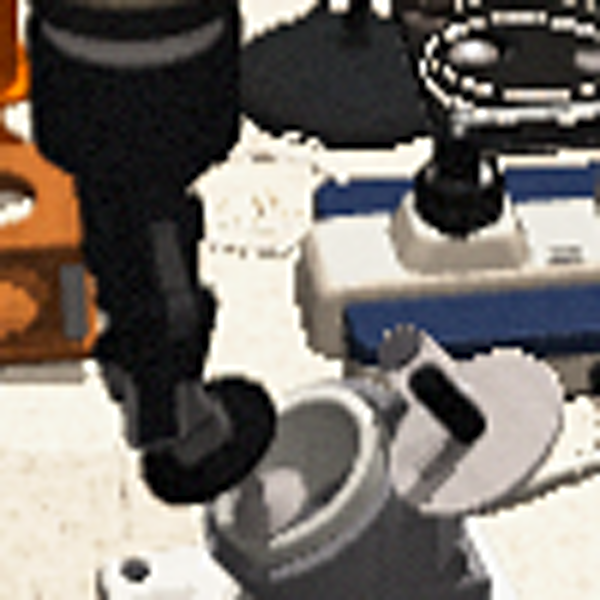

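Request:
play_rows --moves '[{"x": -0.025,"y": -0.01,"z": -0.02,"twist": 0,"fingers": 15},{"x": -0.045,"y": -0.025,"z": -0.04,"twist": 0,"fingers": 15},{"x": -0.065,"y": -0.04,"z": -0.06,"twist": 0,"fingers": 15},{"x": -0.085,"y": -0.055,"z": -0.08,"twist": 0,"fingers": 15},{"x": -0.105,"y": -0.075,"z": -0.105,"twist": 0,"fingers": 15},{"x": -0.12,"y": -0.09,"z": -0.13,"twist": 0,"fingers": 15},{"x": -0.135,"y": -0.11,"z": -0.155,"twist": 0,"fingers": 15},{"x": -0.15,"y": -0.13,"z": -0.18,"twist": 0,"fingers": 15}]'

```text
clock: 16.4
tcp_pos: [0.5064, -0.0921, 0.1505]
ee_rot: [[-0.134, 0.0, -0.991], [0.991, -0.0, -0.134], [-0.0, -1.0, -0.0]]
ft_force: [-2.4, 0.7, -0.3]
grip_width: 0.269
```

Request:
play_rows --moves '[{"x": -0.013,"y": -0.015,"z": -0.025,"twist": 0,"fingers": 15},{"x": -0.025,"y": -0.03,"z": -0.055,"twist": 0,"fingers": 15},{"x": -0.035,"y": -0.05,"z": -0.08,"twist": 0,"fingers": 15},{"x": -0.04,"y": -0.07,"z": -0.105,"twist": 0,"fingers": 15},{"x": -0.045,"y": -0.09,"z": -0.135,"twist": 0,"fingers": 15},{"x": -0.05,"y": -0.11,"z": -0.16,"twist": 0,"fingers": 15},{"x": -0.05,"y": -0.13,"z": -0.19,"twist": 0,"fingers": 15},{"x": -0.05,"y": -0.15,"z": -0.22,"twist": 0,"fingers": 15}]'

```text
clock: 17.2
tcp_pos: [0.5131, -0.0926, 0.155]
ee_rot: [[-0.134, -0.0, -0.991], [0.991, -0.0, -0.134], [-0.0, -1.0, 0.0]]
ft_force: [-3.3, 1.1, -0.2]
grip_width: 0.268
```

Run:
```python
from fit import *
p,d,P,o=snap('side','17'); print(*stat(o)); print(ringz(P)); crop(p,290,140,390,240,6,'pics/s17c.png')
```

```text
nose M mm [  0.3885 -20.802  -11.4794] Fmz 1.61 F [-3.3  1.1 -0.2] 17.2
{-180: (11, -6.6), 0: (16, -6.3), 45: (27, -5.7), 90: (39, -7.7), 135: (26, -6.5)}
```

View pics/s17c.png

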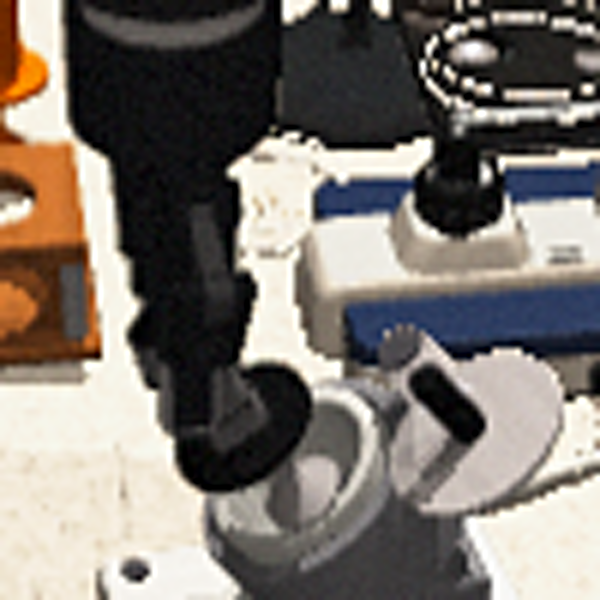

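Request:
play_rows --moves '[{"x": 0,"y": -0.02,"z": -0.025,"twist": 0,"fingers": 15},{"x": 0,"y": -0.035,"z": -0.055,"twist": 0,"fingers": 15},{"x": 0.005,"y": -0.055,"z": -0.08,"twist": 0,"fingers": 15},{"x": 0.01,"y": -0.075,"z": -0.11,"twist": 0,"fingers": 15},{"x": 0.017,"y": -0.095,"z": -0.135,"twist": 0,"fingers": 15},{"x": 0.027,"y": -0.115,"z": -0.165,"twist": 0,"fingers": 15},{"x": 0.037,"y": -0.13,"z": -0.19,"twist": 0,"fingers": 15},{"x": 0.05,"y": -0.15,"z": -0.22,"twist": 0,"fingers": 15}]'

```text
clock: 18.05
tcp_pos: [0.5193, -0.0902, 0.1594]
ee_rot: [[-0.134, -0.0, -0.991], [0.991, -0.0, -0.134], [-0.0, -1.0, 0.0]]
ft_force: [-3.6, 0.7, -0.3]
grip_width: 0.268
```

Request:
play_rows --moves '[{"x": 0.013,"y": -0.018,"z": -0.02,"twist": 0,"fingers": 15},{"x": 0.03,"y": -0.035,"z": -0.045,"twist": 0,"fingers": 15},{"x": 0.045,"y": -0.05,"z": -0.07,"twist": 0,"fingers": 15},{"x": 0.065,"y": -0.07,"z": -0.095,"twist": 0,"fingers": 15},{"x": 0.085,"y": -0.085,"z": -0.115,"twist": 0,"fingers": 15},{"x": 0.105,"y": -0.1,"z": -0.14,"twist": 0,"fingers": 15},{"x": 0.125,"y": -0.115,"z": -0.16,"twist": 0,"fingers": 15},{"x": 0.15,"y": -0.13,"z": -0.18,"twist": 0,"fingers": 15}]'

```text
clock: 18.85
tcp_pos: [0.5242, -0.0851, 0.1634]
ee_rot: [[-0.134, 0.0, -0.991], [0.991, -0.0, -0.134], [-0.0, -1.0, 0.0]]
ft_force: [-2.3, -0.8, 0.3]
grip_width: 0.266
```

Run:
```python
from fit import *
p,d,P,o=snap('side','18'); print(*stat(o)); print(ringz(P)); crop(p,290,140,390,240,6,'pics/s18c.png')
```

```text
nose M mm [ 15.0403 -14.7692 -11.4975] Fmz 1.64 F [-2.3 -0.8  0.3] 18.85
{-180: (13, -6.8), -45: (15, -6.6), 0: (15, -5.8), 45: (21, -6.7), 90: (41, -6.1), 135: (30, -7.2)}
```

View pics/s18c.png

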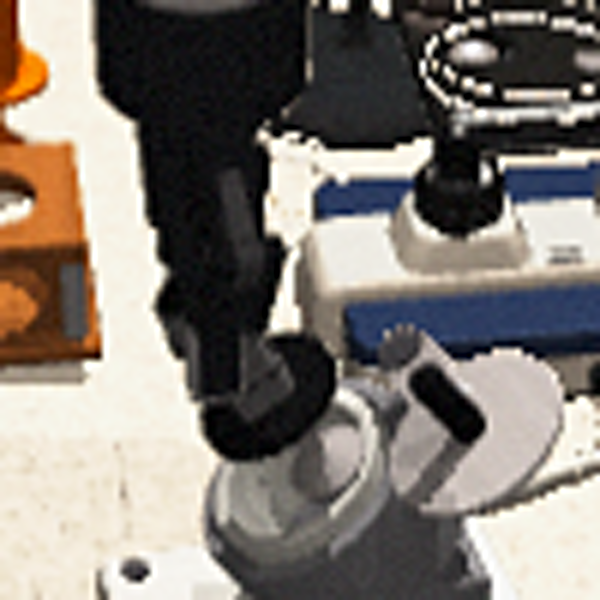

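Request:
play_rows --moves '[{"x": 0.025,"y": -0.012,"z": -0.02,"twist": 0,"fingers": 15},{"x": 0.05,"y": -0.025,"z": -0.037,"twist": 0,"fingers": 15},{"x": 0.077,"y": -0.037,"z": -0.055,"twist": 0,"fingers": 15},{"x": 0.105,"y": -0.05,"z": -0.07,"twist": 0,"fingers": 15},{"x": 0.135,"y": -0.06,"z": -0.085,"twist": 0,"fingers": 15},{"x": 0.165,"y": -0.07,"z": -0.1,"twist": 0,"fingers": 15},{"x": 0.193,"y": -0.08,"z": -0.11,"twist": 0,"fingers": 15},{"x": 0.22,"y": -0.09,"z": -0.12,"twist": 0,"fingers": 15}]'

```text
clock: 19.7
tcp_pos: [0.5269, -0.0779, 0.1661]
ee_rot: [[-0.134, 0.0, -0.991], [0.991, -0.0, -0.134], [-0.0, -1.0, -0.0]]
ft_force: [-1.8, -1.7, -0.2]
grip_width: 0.267
```

Request:
play_rows --moves '[{"x": 0.035,"y": -0.005,"z": -0.012,"twist": 0,"fingers": 15},{"x": 0.07,"y": -0.01,"z": -0.02,"twist": 0,"fingers": 15},{"x": 0.1,"y": -0.015,"z": -0.03,"twist": 0,"fingers": 15},{"x": 0.135,"y": -0.018,"z": -0.035,"twist": 0,"fingers": 15},{"x": 0.17,"y": -0.02,"z": -0.04,"twist": 0,"fingers": 15},{"x": 0.2,"y": -0.023,"z": -0.043,"twist": 0,"fingers": 15},{"x": 0.235,"y": -0.025,"z": -0.045,"twist": 0,"fingers": 15},{"x": 0.27,"y": -0.03,"z": -0.05,"twist": 0,"fingers": 15}]'

```text
clock: 20.5
tcp_pos: [0.5271, -0.0697, 0.1669]
ee_rot: [[-0.134, -0.0, -0.991], [0.991, -0.0, -0.134], [-0.0, -1.0, 0.0]]
ft_force: [-2.2, -1.9, 0.5]
grip_width: 0.268
```

Run:
```python
from fit import *
p,d,P,o=snap('side','19'); print(*stat(o)); print(ringz(P)); crop(p,290,140,390,240,6,'pics/s19c.png')
```

```text
nose M mm [ 21.1719   0.0403 -11.4956] Fmz 1.8 F [-2.2 -1.9  0.5] 20.5
{-180: (8, -5.0), -90: (11, -6.8), -45: (18, -6.8), 0: (15, -5.6), 45: (19, -8.0), 90: (33, -7.7), 135: (31, -6.5)}
```

View pics/s19c.png

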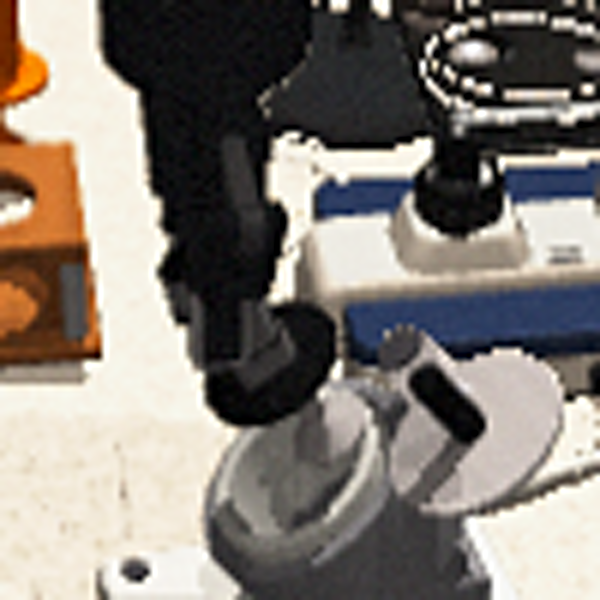

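Request:
play_rows --moves '[{"x": 0.035,"y": 0.003,"z": 0.003,"twist": 0,"fingers": 15},{"x": 0.07,"y": 0.005,"z": 0.006,"twist": 0,"fingers": 15},{"x": 0.1,"y": 0.008,"z": 0.01,"twist": 0,"fingers": 15},{"x": 0.135,"y": 0.012,"z": 0.015,"twist": 0,"fingers": 15},{"x": 0.17,"y": 0.016,"z": 0.02,"twist": 0,"fingers": 15},{"x": 0.2,"y": 0.02,"z": 0.03,"twist": 0,"fingers": 15},{"x": 0.235,"y": 0.025,"z": 0.037,"twist": 0,"fingers": 15},{"x": 0.27,"y": 0.03,"z": 0.05,"twist": 0,"fingers": 15}]'

```text
clock: 21.35
tcp_pos: [0.5247, -0.0619, 0.1661]
ee_rot: [[-0.134, 0.0, -0.991], [0.991, -0.0, -0.134], [-0.0, -1.0, -0.0]]
ft_force: [-1.6, -2.1, 1.0]
grip_width: 0.268
```

Request:
play_rows --moves '[{"x": 0.027,"y": 0.01,"z": 0.01,"twist": 0,"fingers": 15},{"x": 0.057,"y": 0.02,"z": 0.02,"twist": 0,"fingers": 15},{"x": 0.086,"y": 0.03,"z": 0.035,"twist": 0,"fingers": 15},{"x": 0.115,"y": 0.04,"z": 0.05,"twist": 0,"fingers": 15},{"x": 0.143,"y": 0.052,"z": 0.066,"twist": 0,"fingers": 15},{"x": 0.17,"y": 0.064,"z": 0.083,"twist": 0,"fingers": 15},{"x": 0.196,"y": 0.077,"z": 0.1,"twist": 0,"fingers": 15},{"x": 0.22,"y": 0.09,"z": 0.12,"twist": 0,"fingers": 15}]'

```text
clock: 22.15
tcp_pos: [0.5201, -0.0558, 0.1633]
ee_rot: [[-0.134, 0.0, -0.991], [0.991, -0.0, -0.134], [-0.0, -1.0, -0.0]]
ft_force: [-1.5, -1.7, 1.6]
grip_width: 0.271
```

Run:
```python
from fit import *
p,d,P,o=snap('side','20'); print(*stat(o)); print(ringz(P))
```

```text
nose M mm [ 14.9536  14.7848 -11.5159] Fmz 2.27 F [-1.5 -1.7  1.6] 22.15
{-180: (13, -5.7), -90: (15, -6.8), -45: (15, -7.0), 0: (16, -5.5), 45: (29, -6.7), 90: (28, -7.5), 135: (16, -6.4)}
```

Request:
play_rows --moves '[{"x": 0.024,"y": 0.014,"z": 0.02,"twist": 0,"fingers": 15},{"x": 0.046,"y": 0.03,"z": 0.042,"twist": 0,"fingers": 15},{"x": 0.067,"y": 0.045,"z": 0.064,"twist": 0,"fingers": 15},{"x": 0.086,"y": 0.06,"z": 0.087,"twist": 0,"fingers": 15},{"x": 0.105,"y": 0.077,"z": 0.11,"twist": 0,"fingers": 15},{"x": 0.12,"y": 0.095,"z": 0.134,"twist": 0,"fingers": 15},{"x": 0.136,"y": 0.112,"z": 0.158,"twist": 0,"fingers": 15},{"x": 0.15,"y": 0.13,"z": 0.18,"twist": 0,"fingers": 15}]'

```text
clock: 23.0
tcp_pos: [0.5141, -0.0521, 0.1594]
ee_rot: [[-0.134, -0.0, -0.991], [0.991, -0.0, -0.134], [-0.0, -1.0, 0.0]]
ft_force: [-1.2, -2.6, 2.2]
grip_width: 0.273
```

Request:
play_rows --moves '[{"x": 0.012,"y": 0.018,"z": 0.028,"twist": 0,"fingers": 15},{"x": 0.023,"y": 0.037,"z": 0.056,"twist": 0,"fingers": 15},{"x": 0.032,"y": 0.055,"z": 0.084,"twist": 0,"fingers": 15},{"x": 0.04,"y": 0.075,"z": 0.111,"twist": 0,"fingers": 15},{"x": 0.045,"y": 0.094,"z": 0.139,"twist": 0,"fingers": 15},{"x": 0.049,"y": 0.113,"z": 0.166,"twist": 0,"fingers": 15},{"x": 0.05,"y": 0.132,"z": 0.193,"twist": 0,"fingers": 15},{"x": 0.05,"y": 0.15,"z": 0.22,"twist": 0,"fingers": 15}]'

```text
clock: 23.8
tcp_pos: [0.5075, -0.0515, 0.1549]
ee_rot: [[-0.134, 0.0, -0.991], [0.991, -0.0, -0.134], [-0.0, -1.0, -0.0]]
ft_force: [0.7, -1.1, 1.1]
grip_width: 0.272
```

Run:
```python
from fit import *
p,d,P,o=snap('side','21'); print(*stat(o)); print(ringz(P)); crop(p,290,140,390,240,6,'pics/s21c.png')
```

```text
nose M mm [  0.3263  20.686  -11.5127] Fmz 0.58 F [ 0.7 -1.1  1.1] 23.8
{-180: (14, -5.1), -90: (9, -7.3), -45: (14, -6.1), 0: (14, -5.8), 45: (24, -7.0), 90: (29, -7.5), 135: (21, -6.5)}
```

View pics/s21c.png

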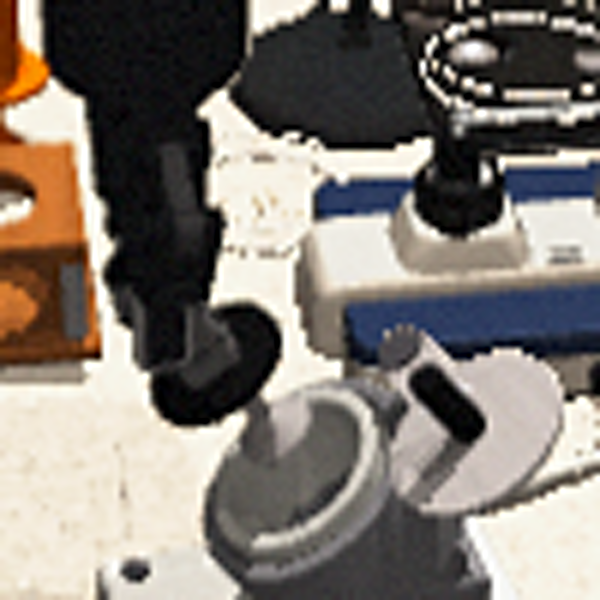

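Ring still ~6 mm in. Continuing the last quarter.

Request:
play_rows --moves '[{"x": 0,"y": 0.02,"z": 0.028,"twist": 0,"fingers": 15},{"x": 0,"y": 0.04,"z": 0.056,"twist": 0,"fingers": 15},{"x": -0.004,"y": 0.06,"z": 0.084,"twist": 0,"fingers": 15},{"x": -0.01,"y": 0.079,"z": 0.112,"twist": 0,"fingers": 15},{"x": -0.017,"y": 0.098,"z": 0.14,"twist": 0,"fingers": 15},{"x": -0.027,"y": 0.117,"z": 0.167,"twist": 0,"fingers": 15},{"x": -0.037,"y": 0.134,"z": 0.193,"twist": 0,"fingers": 15},{"x": -0.05,"y": 0.15,"z": 0.22,"twist": 0,"fingers": 15}]'

```text
clock: 24.65
tcp_pos: [0.5012, -0.0539, 0.1504]
ee_rot: [[-0.134, 0.0, -0.991], [0.991, 0.0, -0.134], [0.0, -1.0, -0.0]]
ft_force: [0.5, -0.1, 1.9]
grip_width: 0.268
```

Request:
play_rows --moves '[{"x": -0.014,"y": 0.02,"z": 0.025,"twist": 0,"fingers": 15},{"x": -0.029,"y": 0.038,"z": 0.05,"twist": 0,"fingers": 15},{"x": -0.045,"y": 0.055,"z": 0.074,"twist": 0,"fingers": 15},{"x": -0.064,"y": 0.072,"z": 0.098,"twist": 0,"fingers": 15},{"x": -0.083,"y": 0.088,"z": 0.12,"twist": 0,"fingers": 15},{"x": -0.104,"y": 0.104,"z": 0.142,"twist": 0,"fingers": 15},{"x": -0.126,"y": 0.118,"z": 0.162,"twist": 0,"fingers": 15},{"x": -0.15,"y": 0.13,"z": 0.18,"twist": 0,"fingers": 15}]'

```text
clock: 25.45
tcp_pos: [0.4962, -0.0591, 0.1464]
ee_rot: [[-0.134, -0.0, -0.991], [0.991, 0.0, -0.134], [0.0, -1.0, 0.0]]
ft_force: [-0.9, -1.0, 1.5]
grip_width: 0.276
```

Run:
```python
from fit import *
p,d,P,o=snap('side','22'); print(*stat(o)); print(ringz(P)); crop(p,290,140,390,240,6,'pics/s22c.png')
```

```text
nose M mm [-14.5691  14.7004 -11.4913] Fmz 1.83 F [-0.9 -1.   1.5] 25.45
{-180: (14, -5.4), -135: (17, -5.4), 0: (18, -5.5), 45: (23, -5.8), 90: (32, -8.5), 135: (23, -5.8)}
```

Request:
play_rows --moves '[{"x": -0.024,"y": 0.015,"z": 0.022,"twist": 0,"fingers": 15},{"x": -0.05,"y": 0.029,"z": 0.041,"twist": 0,"fingers": 15},{"x": -0.077,"y": 0.041,"z": 0.058,"twist": 0,"fingers": 15},{"x": -0.105,"y": 0.053,"z": 0.074,"twist": 0,"fingers": 15},{"x": -0.134,"y": 0.063,"z": 0.089,"twist": 0,"fingers": 15},{"x": -0.163,"y": 0.073,"z": 0.103,"twist": 0,"fingers": 15},{"x": -0.193,"y": 0.082,"z": 0.116,"twist": 0,"fingers": 15},{"x": -0.22,"y": 0.09,"z": 0.13,"twist": 0,"fingers": 15}]'

```text
clock: 26.3
tcp_pos: [0.4933, -0.0662, 0.1438]
ee_rot: [[-0.134, -0.0, -0.991], [0.991, -0.0, -0.134], [-0.0, -1.0, 0.0]]
ft_force: [-0.1, 1.0, 2.3]
grip_width: 0.267
```

Request:
play_rows --moves '[{"x": -0.035,"y": 0.007,"z": 0.008,"twist": 0,"fingers": 15},{"x": -0.069,"y": 0.013,"z": 0.016,"twist": 0,"fingers": 15},{"x": -0.102,"y": 0.018,"z": 0.023,"twist": 0,"fingers": 15},{"x": -0.135,"y": 0.022,"z": 0.029,"twist": 0,"fingers": 15},{"x": -0.168,"y": 0.026,"z": 0.034,"twist": 0,"fingers": 15},{"x": -0.202,"y": 0.028,"z": 0.037,"twist": 0,"fingers": 15},{"x": -0.236,"y": 0.03,"z": 0.039,"twist": 0,"fingers": 15},{"x": -0.27,"y": 0.03,"z": 0.04,"twist": 0,"fingers": 15}]'

```text
clock: 27.1
tcp_pos: [0.4933, -0.0744, 0.1429]
ee_rot: [[-0.134, -0.0, -0.991], [0.991, -0.0, -0.134], [-0.0, -1.0, 0.0]]
ft_force: [-1.3, 1.4, 1.1]
grip_width: 0.271
```

Request:
play_rows --moves '[{"x": -0.034,"y": 0,"z": 0,"twist": 0,"fingers": 15},{"x": -0.06,"y": 0,"z": 0,"twist": 0,"fingers": 15}]'

```text
clock: 27.3
tcp_pos: [0.4935, -0.0762, 0.1429]
ee_rot: [[-0.134, -0.0, -0.991], [0.991, -0.0, -0.134], [-0.0, -1.0, 0.0]]
ft_force: [-0.1, 2.1, 1.5]
grip_width: 0.268
```

Run:
```python
from fit import *
p,d,P,o=snap('side','23'); print(*stat(o)); print(ringz(P)); crop(p,290,140,390,240,6,'pics/s23c.png')
```

```text
nose M mm [-20.6077  -1.9008 -11.52  ] Fmz 1.08 F [-0.1  2.1  1.5] 27.3
{-180: (14, -5.4), -135: (12, -6.1), -90: (11, -9.7), 0: (17, -4.6), 45: (24, -5.8), 90: (27, -7.5), 135: (18, -5.8)}
```

View pics/s23c.png

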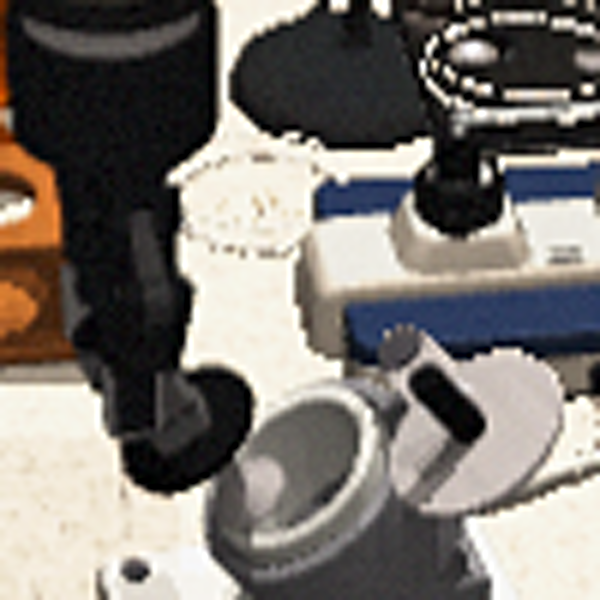

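Request:
play_rows --moves '[{"x": 0,"y": -0.08,"z": 0.055,"twist": 0,"fingers": 15},{"x": 0,"y": -0.19,"z": 0.13,"twist": 0,"fingers": 15},{"x": 0,"y": -0.35,"z": 0.245,"twist": 0,"fingers": 15},{"x": 0,"y": -0.6,"z": 0.42,"twist": 0,"fingers": 15},{"x": 0,"y": -0.95,"z": 0.66,"twist": 0,"fingers": 15},{"x": 0,"y": -1.4,"z": 0.96,"twist": 0,"fingers": 15},{"x": 0,"y": -1.4,"z": 0.96,"twist": 0,"fingers": 15},{"x": 0,"y": -1.4,"z": 0.96,"twist": 0,"fingers": 15}]'

```text
clock: 28.15
tcp_pos: [0.4652, -0.0801, 0.1857]
ee_rot: [[-0.133, 0.002, -0.991], [0.991, -0.0, -0.133], [-0.001, -1.0, -0.002]]
ft_force: [-0.5, 0.5, -1.6]
grip_width: 0.271
```

Run:
```python
from fit import *
p,d,P,o=snap('wrist','24'); print(*stat(o)); L=local(P,o); x=fitw(L); print(x)
org,Rt=pose(np.r_[x[0],0]); q=(L-org)@Rt
for lo,hi in ((68,72),(63.5,66.5)):
    s=(q[:,2]>lo)&(q[:,2]<hi)&(abs(q[:,0])<11)&(abs(q[:,1])<11); X=L[s]; c=X.mean(0); n=np.linalg.svd(X-c)[2][2]; n*=np.sign(n[2]); print(lo,s.sum(),c,n,np.degrees(np.arctan2(-n[0],n[2])))
R=np.array(o['ee_rot']); t=np.array(o['tcp_pos']); print(t,yawof(R))
```

```text
nose M mm [-19.5042  -1.9939  39.9189] Fmz -1.04 F [-0.5  0.5 -1.6] 28.15
(array([33.1523, 44.6649,  4.18  ,  0.0195]), np.int64(7225), np.float64(0.448703440623083), array([   0,    0, 2441,    6,  203, 2415, 2158]))
68 2019 [-10.588    0.6245  23.2291] [-0.5492 -0.0037  0.8357] 33.3145281421087
63.5 1622 [-6.8269 -0.26   19.5807] [-0.5378 -0.0049  0.843 ] 32.53577243132062
[ 0.4652 -0.0801  0.1857] 7.671009776023525
```

Request:
play_rows --moves '[{"x": 0.6,"y": -0.2,"z": 0.3,"twist": 0,"fingers": 15},{"x": 1.8,"y": -0.4,"z": 0.6,"twist": -0.03,"fingers": 15},{"x": 3.2,"y": -0.4,"z": 0.75,"twist": -0.06,"fingers": 15},{"x": 4.6,"y": -0.4,"z": 0.75,"twist": -0.1,"fingers": 15},{"x": 6.0,"y": -0.3,"z": 0.75,"twist": -0.14,"fingers": 15},{"x": 7.3,"y": -0.3,"z": 0.75,"twist": -0.184,"fingers": 15},{"x": 8.4,"y": -0.2,"z": 0.75,"twist": -0.184,"fingers": 15},{"x": 8.96,"y": -0.15,"z": 0.75,"twist": -0.184,"fingers": 15}]'

```text
clock: 29.0
tcp_pos: [0.4061, 0.1858, 0.1887]
ee_rot: [[-0.315, -0.001, -0.949], [0.949, 0.0, -0.315], [0.0, -1.0, 0.001]]
ft_force: [-0.1, -1.0, -1.5]
grip_width: 0.27
```

Request:
play_rows --moves '[{"x": 0,"y": 0,"z": 0,"twist": 0,"fingers": 15}]'

```text
clock: 29.1
tcp_pos: [0.4063, 0.1853, 0.1886]
ee_rot: [[-0.316, -0.001, -0.949], [0.949, -0.0, -0.316], [0.0, -1.0, 0.001]]
ft_force: [-0.5, -0.8, -1.2]
grip_width: 0.268
```

```bash
cat >> h.py <<'E'
S=np.array([.4529,.1985,0])
def stq(o):
    R=np.array(o['ee_rot']); t=np.array(o['tcp_pos']); a=-R[:,2]; j=R[:,0]; d=t-S
    return 'yaw',round(yawof(R),2),'grip rel stand a,j mm',(d@a*1000).round(1),(d@j*1000).round(1),'tcpz',(t[2]*1000).round(1),'F',np.array(o['ft_force']).round(1),'clk',o['clock']
E
python3 - <<'E'
from h import *
print(*stq(get_obs()))
E
```

```text
yaw 18.42 grip rel stand a,j mm -48.6 2.2 tcpz 188.6 F [-0.5 -0.8 -1.2] clk 29.1
```

Request:
play_rows --moves '[{"x": -0.08,"y": 0.5,"z": 0,"twist": 0,"fingers": 15},{"x": -0.08,"y": 1.0,"z": 0,"twist": 0,"fingers": 15},{"x": -0.08,"y": 1.5,"z": 0,"twist": 0,"fingers": 15},{"x": -0.08,"y": 1.9,"z": 0,"twist": 0,"fingers": 15},{"x": -0.08,"y": 2.2,"z": 0,"twist": 0,"fingers": 15},{"x": -0.08,"y": 2.5,"z": 0,"twist": 0,"fingers": 15},{"x": -0.08,"y": 2.7,"z": 0,"twist": 0,"fingers": 15},{"x": -0.08,"y": 2.87,"z": 0,"twist": 0,"fingers": 15}]'

```text
clock: 29.9
tcp_pos: [0.4076, 0.1809, 0.1029]
ee_rot: [[-0.313, -0.0, -0.95], [0.95, -0.0, -0.313], [-0.0, -1.0, 0.0]]
ft_force: [-0.1, -0.3, -0.7]
grip_width: 0.268
```

Run:
```python
from h import *
p,d,P,o=snap('side','25'); crop(p,240,100,360,220,5,'pics/s25c.png'); print(*stq(o))
```

```text
yaw 18.22 grip rel stand a,j mm -48.6 -2.5 tcpz 102.9 F [-0.1 -0.3 -0.7] clk 29.9
```

View pics/s25c.png

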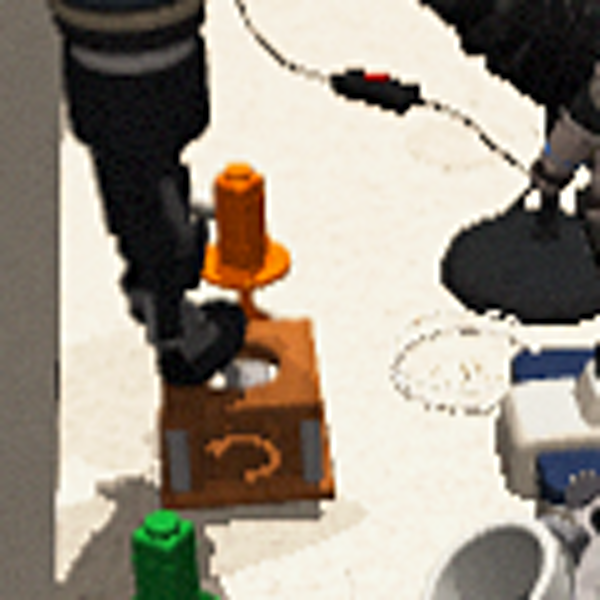

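Request:
play_rows --moves '[{"x": 0.06,"y": 0,"z": 0,"twist": 0,"fingers": 18},{"x": 0.06,"y": 0,"z": -0.15,"twist": 0,"fingers": 18},{"x": 0.06,"y": 0,"z": -0.3,"twist": 0,"fingers": 18},{"x": 0.06,"y": 0,"z": -0.5,"twist": 0,"fingers": 18},{"x": 0.06,"y": 0,"z": -0.7,"twist": 0,"fingers": 18},{"x": 0.06,"y": 0,"z": -0.9,"twist": 0,"fingers": 18},{"x": 0.06,"y": 0,"z": -1.1,"twist": 0,"fingers": 18},{"x": 0.06,"y": 0,"z": -1.3,"twist": 0,"fingers": 18}]' --grip_force 20

```text
clock: 30.75
tcp_pos: [0.4412, 0.194, 0.1018]
ee_rot: [[-0.313, -0.007, -0.95], [0.95, -0.003, -0.313], [-0.0, -1.0, 0.007]]
ft_force: [-7.0, -2.9, -6.7]
grip_width: 0.268
```

Run:
```python
from h import *
p,d,P,o=snap('side','26'); crop(p,240,100,360,220,5,'pics/s26c.png'); print(*stq(o),o['grip_width']*85.4)
```

```text
yaw 18.25 grip rel stand a,j mm -13.3 -0.7 tcpz 101.8 F [-7.  -2.9 -6.7] clk 30.75 22.851379469213676
```

View pics/s26c.png

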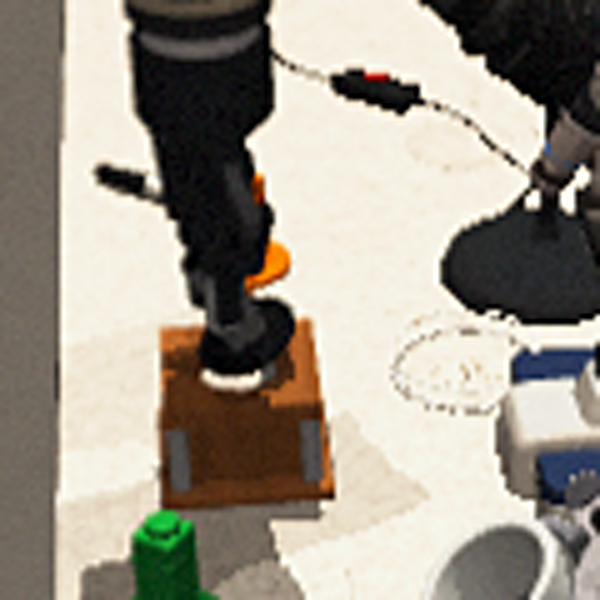

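Request:
play_rows --moves '[{"x": 0,"y": 0.08,"z": 0,"twist": 0,"fingers": 18},{"x": 0,"y": 0.1,"z": -0.15,"twist": 0,"fingers": 18},{"x": 0,"y": 0.13,"z": -0.3,"twist": 0,"fingers": 18},{"x": 0,"y": 0.16,"z": -0.45,"twist": 0,"fingers": 18},{"x": 0,"y": 0.2,"z": -0.6,"twist": 0,"fingers": 18},{"x": 0,"y": 0.2,"z": -0.75,"twist": 0,"fingers": 18},{"x": 0,"y": 0.2,"z": -0.75,"twist": 0,"fingers": 18}]' --grip_force 20

```text
clock: 31.5
tcp_pos: [0.4631, 0.2011, 0.0964]
ee_rot: [[-0.313, -0.005, -0.95], [0.95, -0.002, -0.313], [-0.001, -1.0, 0.005]]
ft_force: [-7.9, -3.3, -3.4]
grip_width: 0.271
```

Run:
```python
from fit import *
p,d,P,o=snap('side','27'); crop(p,240,100,360,220,5,'pics/s27c.png'); print(*stq(o),o['grip_width']*85.4)
p,d,P,o=snap('wrist','27'); L=local(P,o); 
for f in (0,10,20): print(fitw(L,(f,44,4,0,0)))
```

```text
yaw 18.24 grip rel stand a,j mm 10.0 -0.7 tcpz 96.4 F [-7.9 -3.3 -3.4] clk 31.5 23.143557732189308
(array([ 9.4555, 42.1896, -0.5833,  0.0291]), np.int64(10289), np.float64(0.3463538343425512), array([   0,    0, 3787,  528, 1392, 2424, 2158]))
(array([ 9.4555, 42.1896, -0.5833,  0.0291]), np.int64(10289), np.float64(0.34635383338407166), array([   0,    0, 3787,  528, 1392, 2424, 2158]))
(array([ 9.4555, 42.1896, -0.5833,  0.0291]), np.int64(10289), np.float64(0.34635383249811014), array([   0,    0, 3787,  528, 1392, 2424, 2158]))
```

View pics/s27c.png

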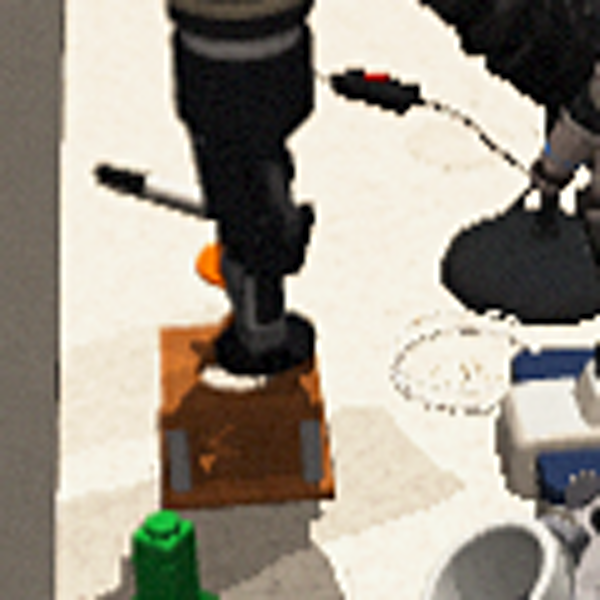

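View pics/wrist27.png

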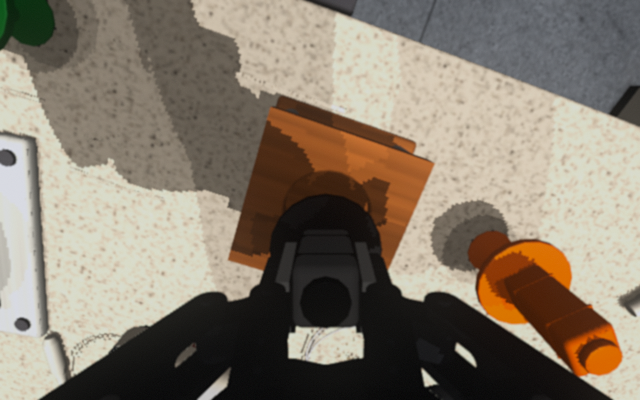

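Request:
play_rows --moves '[{"x": 0,"y": 0.03,"z": -0.12,"twist": 0,"fingers": 18},{"x": 0,"y": 0.03,"z": -0.24,"twist": 0,"fingers": 18},{"x": 0,"y": 0.03,"z": -0.36,"twist": 0,"fingers": 18},{"x": 0,"y": 0.03,"z": -0.42,"twist": 0,"fingers": 18},{"x": 0,"y": 0.03,"z": -0.42,"twist": 0,"fingers": 18}]' --grip_force 20

```text
clock: 32.1
tcp_pos: [0.4741, 0.2047, 0.0957]
ee_rot: [[-0.313, -0.006, -0.95], [0.95, -0.003, -0.313], [-0.001, -1.0, 0.007]]
ft_force: [-11.3, -4.8, 2.0]
grip_width: 0.265
```

Run:
```python
from fit import *
p,d,P,o=snap('wrist','28'); print(*stq(o),o['grip_width']*85.4); L=local(P,o); 
for f in (0,5): print(fitw(L,(f,42,0,0,0)))
```

```text
yaw 18.24 grip rel stand a,j mm 21.4 -0.8 tcpz 95.7 F [-11.3  -4.8   2. ] clk 32.1 22.66566666290785
(array([ 0.1977, 41.5563, -2.617 ,  0.001 ]), np.int64(12196), np.float64(0.33788897927601225), array([   0,    0, 4793,  858, 2073, 2431, 2041]))
(array([ 0.1973, 41.5564, -2.6168,  0.0044]), np.int64(12197), np.float64(0.3379375272405998), array([   0,    0, 4793,  858, 2072, 2433, 2041]))
```

Request:
play_rows --moves '[{"x": 0.02,"y": 0,"z": 0.2,"twist": 0,"fingers": 18},{"x": 0.02,"y": 0,"z": 0.45,"twist": 0,"fingers": 18},{"x": 0.02,"y": 0,"z": 0.7,"twist": 0,"fingers": 18},{"x": 0.02,"y": 0,"z": 0.7,"twist": 0,"fingers": 18}]'

```text
clock: 32.55
tcp_pos: [0.4565, 0.1998, 0.0968]
ee_rot: [[-0.313, 0.001, -0.95], [0.95, 0.0, -0.313], [-0.0, -1.0, -0.001]]
ft_force: [-0.3, -0.5, -0.5]
grip_width: 0.274
```

Run:
```python
from fit import *
p,d,P,o=snap('wrist','29'); print(*stq(o),o['grip_width']*85.4); L=local(P,o); 
for f in (0,5): print(fitw(L,(f,42,0,0,0)))
```

```text
yaw 18.24 grip rel stand a,j mm 3.9 0.1 tcpz 96.8 F [-0.3 -0.5 -0.5] clk 32.55 23.386903960010553
(array([ 0.8359, 41.6193, -2.6629,  0.0206]), np.int64(12079), np.float64(0.33558546484278295), array([   0,    0, 4740,  831, 2035, 2416, 2057]))
(array([ 0.8359, 41.6193, -2.6629,  0.0206]), np.int64(12079), np.float64(0.33558547568687835), array([   0,    0, 4740,  831, 2035, 2416, 2057]))
```

Request:
play_rows --moves '[{"x": 0,"y": 0.1,"z": 0.04,"twist": 0,"fingers": 18},{"x": 0,"y": 0.2,"z": 0.04,"twist": 0,"fingers": 18},{"x": 0,"y": 0.27,"z": 0.04,"twist": 0,"fingers": 18},{"x": 0,"y": 0.28,"z": 0.04,"twist": 0,"fingers": 18},{"x": 0,"y": 0.28,"z": 0.04,"twist": 0,"fingers": 18}]'

```text
clock: 33.1
tcp_pos: [0.457, 0.2, 0.0892]
ee_rot: [[-0.313, 0.002, -0.95], [0.95, 0.001, -0.313], [0.0, -1.0, -0.002]]
ft_force: [-1.5, -1.6, 15.7]
grip_width: 0.269
```

Run:
```python
from fit import *
p,d,P,o=snap('wrist','30'); print(*stq(o),o['grip_width']*85.4); L=local(P,o); 
print(fitw(L,(0,42,0,0,0)))
```

```text
yaw 18.23 grip rel stand a,j mm 4.5 0.1 tcpz 89.2 F [-1.5 -1.6 15.7] clk 33.1 22.99951632108854
(array([-0.5642, 41.6158, -2.9291, -0.192 ]), np.int64(13446), np.float64(0.378952794476731), array([   0,   65, 5970,  868, 2108, 2380, 2054]))
```

Request:
play_rows --moves '[{"x": 0,"y": -0.04,"z": 0,"twist": 0,"fingers": 18},{"x": 0,"y": -0.04,"z": 0,"twist": 0,"fingers": 40},{"x": 0,"y": -0.04,"z": 0,"twist": 0,"fingers": 50},{"x": 0,"y": -0.04,"z": 0,"twist": 0,"fingers": 50},{"x": 0,"y": -0.04,"z": 0,"twist": 0,"fingers": 50},{"x": 0,"y": -0.8,"z": 0,"twist": 0,"fingers": 60},{"x": 0,"y": -2.0,"z": 0,"twist": 0,"fingers": 70},{"x": 0,"y": -3.2,"z": 0,"twist": 0,"fingers": 85}]'

```text
clock: 33.95
tcp_pos: [0.4555, 0.1994, 0.1847]
ee_rot: [[-0.313, -0.001, -0.95], [0.95, -0.001, -0.313], [-0.0, -1.0, 0.002]]
ft_force: [0.9, 0.0, 0.2]
grip_width: 0.964
```

Run:
```python
from h import *
p,d,P,o=snap('wrist','31'); print(*stq(o)); 
def pts(z0,z1): 
    m=(P[...,2]>z0)&(P[...,2]<z1)&(abs(P[...,0]-.453)<.045)&(abs(P[...,1]-.199)<.045); return (P[m]*1000).astype(np.float32)
for a,b in ((.1285,.1335),): print(cv2.minAreaRect(pts(a,b)[:,:2]))
for a,b in ((.1355,.141),(.0705,.076)): q=pts(a,b); print(len(q),cv2.minEnclosingCircle(q[:,:2].copy()),q[:,2].mean())
q=pts(.0705,.076); A=np.c_[q[:,:2],np.ones(len(q))]; print(np.linalg.lstsq(A,q[:,2],rcond=None)[0])
R=np.array(o['ee_rot']); t=tcp(post(1.75)); print(t); show([t],np.array(o['tcp_pos']),R)
```

```text
yaw 18.23 grip rel stand a,j mm 2.5 0.0 tcpz 184.7 F [0.9 0.  0.2] clk 33.95Traceback (most recent call last):
  File "<stdin>", line 5, in <module>
cv2.error: OpenCV(4.12.0) /io/opencv/modules/imgproc/src/convhull.cpp:143: error: (-215:Assertion failed) total >= 0 && (depth == CV_32F || depth == CV_32S) in function 'convexHull'
```

View pics/wrist31.png

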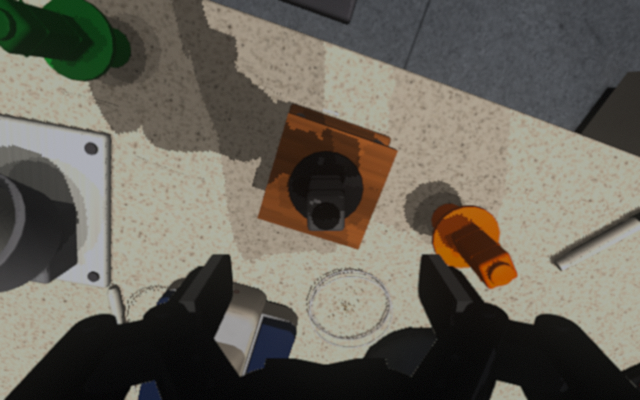

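Run:
```python
from h import *
import pickle
o=pickle.load(open('pics/wrist31.pkl','rb')); P=cloud('wrist',np.load('pics/wrist31d.npy'),o)
def pts(z0,z1): 
    m=(P[...,2]>z0)&(P[...,2]<z1)&(abs(P[...,0]-.453)<.045)&(abs(P[...,1]-.199)<.045); return (P[m]*1000).astype(np.float32)
c=lambda q:np.ascontiguousarray(q[:,:2])
print(cv2.minAreaRect(c(pts(.1285,.1335))))
for a,b in ((.1355,.141),(.0705,.076)): q=pts(a,b); print(len(q),cv2.minEnclosingCircle(c(q)),q[:,2].mean())
q=pts(.0705,.076); A=np.c_[q[:,:2],np.ones(len(q))]; print(np.linalg.lstsq(A,q[:,2],rcond=None)[0])
R=np.array(o['ee_rot']); t=tcp(post(1.75)); print(t); show([t+[0,0,.08],t],np.array(o['tcp_pos']),R)
```

```text
((453.2596435546875, 199.18826293945312), (23.549644470214844, 23.678359985351562), 17.29764747619629)
516 ((453.1145324707031, 199.14236450195312), 8.711262702941895) 136.48973
2540 ((453.568359375, 199.35714721679688), 29.9230899810791) 72.486664
[-0.0005 -0.0019 73.0722]
[ 0.6082 -0.1221  0.158 ]
[-11.773  -1.776  -1.479]
[-11.772   0.891  -1.483]
```

Request:
play_rows --moves '[{"x": -1.2,"y": -0.8,"z": 0.4,"twist": 0,"fingers": 85},{"x": -2.7,"y": -1.6,"z": 0.85,"twist": 0.05,"fingers": 85},{"x": -4.2,"y": -1.8,"z": 1.3,"twist": 0.1,"fingers": 85},{"x": -5.7,"y": -1.84,"z": 1.8,"twist": 0.15,"fingers": 80},{"x": -7.2,"y": -1.84,"z": 2.3,"twist": 0.184,"fingers": 70},{"x": -8.7,"y": -1.84,"z": 2.7,"twist": 0.184,"fingers": 60},{"x": -10.2,"y": -1.84,"z": 3.0,"twist": 0.184,"fingers": 50},{"x": -10.5,"y": -1.84,"z": 2.0,"twist": 0.184,"fingers": 50}]'

```text
clock: 34.8
tcp_pos: [0.4957, -0.1238, 0.2395]
ee_rot: [[-0.127, -0.0, -0.992], [0.992, -0.002, -0.127], [-0.002, -1.0, 0.001]]
ft_force: [0.7, 0.2, 0.9]
grip_width: 0.586
```

Request:
play_rows --moves '[{"x": 0,"y": 0,"z": 0,"twist": 0,"fingers": 50}]'

```text
clock: 34.9
tcp_pos: [0.4999, -0.1203, 0.2385]
ee_rot: [[-0.131, 0.001, -0.991], [0.991, -0.0, -0.131], [-0.0, -1.0, -0.001]]
ft_force: [0.9, 0.5, 1.1]
grip_width: 0.585
```

Run:
```python
from h import *
p,d,P,o=snap('wrist','32'); R=np.array(o['ee_rot']); print(yawof(R),o['tcp_pos'],o['clock'],o['joint_vel'].round(1))
Q=toM(P)*1000; s=(Q[...,2]>43)&(Q[...,2]<48)&(Q[...,0]>40)&(Q[...,0]<95)&(Q[...,1]<-45)&(Q[...,1]>-80); 
print(s.sum(),Q[s].mean(0) if s.any() else '', Q[s].min(0),Q[s].max(0)); print(ringz(P))
t=tcp(fromM([.0745,-.063,.037])); print(t); show([t+[0,0,.06],t],np.array(o['tcp_pos']),R)
```

```text
7.501899237823677 [ 0.4999 -0.1203  0.2385] 34.9 [ 1.9 -2.1 -3.3  1.5 -0.2 -0.5]
308 [ 73.0562 -63.0424  45.3442] [ 66.2115 -69.8009  43.1785] [ 79.5111 -56.7533  47.35  ]
{-180: (12, 0.1), -135: (41, -0.1), -90: (145, -0.1), -45: (136, 0.2), 0: (136, 0.1), 45: (143, 0.2), 90: (160, 0.1), 135: (168, 0.1)}
[ 0.6058 -0.1225  0.1599]
[-0.534  0.623 -3.488]
[-0.534  2.623 -3.486]
```

View pics/wrist32.png

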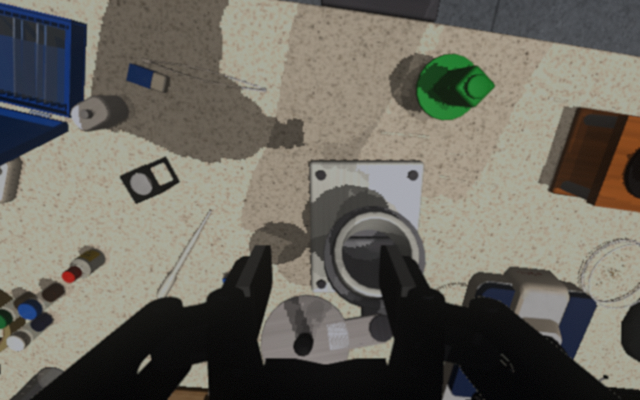

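Request:
play_rows --moves '[{"x": -0.2,"y": 0,"z": -1.2,"twist": 0,"fingers": 50},{"x": -0.45,"y": 0.1,"z": -2.5,"twist": 0,"fingers": 50},{"x": -0.53,"y": 0.5,"z": -3.45,"twist": 0,"fingers": 50},{"x": -0.53,"y": 0.9,"z": -3.48,"twist": 0,"fingers": 50},{"x": -0.53,"y": 1.6,"z": -3.48,"twist": 0,"fingers": 50},{"x": -0.53,"y": 2.2,"z": -3.48,"twist": 0,"fingers": 50},{"x": -0.53,"y": 2.6,"z": -3.48,"twist": 0,"fingers": 50},{"x": -0.53,"y": 2.6,"z": -3.48,"twist": 0,"fingers": 50}]' --grip_force 25

```text
clock: 35.75
tcp_pos: [0.6013, -0.1194, 0.1597]
ee_rot: [[-0.134, -0.003, -0.991], [0.991, 0.001, -0.134], [0.001, -1.0, 0.003]]
ft_force: [-0.3, 0.6, 0.1]
grip_width: 0.586
```

Request:
play_rows --moves '[{"x": 0,"y": 0,"z": 0,"twist": 0,"fingers": 8},{"x": 0,"y": 0,"z": 0,"twist": 0,"fingers": 8},{"x": 0,"y": 0,"z": 0,"twist": 0,"fingers": 8},{"x": 0,"y": 0,"z": 0,"twist": 0,"fingers": 8},{"x": 0,"y": 0,"z": 0,"twist": 0,"fingers": 8}]'

```text
clock: 36.25
tcp_pos: [0.6045, -0.1231, 0.1631]
ee_rot: [[-0.132, 0.004, -0.991], [0.991, -0.006, -0.132], [-0.006, -1.0, -0.003]]
ft_force: [0.8, -13.1, 3.3]
grip_width: 0.151
```

Run:
```python
from h import *
o=get_obs(); R=np.array(o['ee_rot']); print(yawof(R),o['tcp_pos'],o['ft_force'],o['clock'],o['grip_width']*85.4)
q=toM(np.array(o['tcp_pos'])+[0,0,HP]); print('grasp in M',q); th0=np.arctan2(-q[1],.064-q[0]); print(th0,np.hypot(q[1],.064-q[0]))
base=post(th0,q[2])
for th in np.linspace(th0,-.04,15)[1:]: print(round(th,3),units(post(th,q[2])-base,R).round(3))
```

```text
7.580032289805457 [ 0.6045 -0.1231  0.1631] [  0.754  -13.0952   3.3204] 36.25 12.913508358877124
grasp in M [ 0.0752 -0.0634  0.0404]
1.7456917464272688 0.06439524325844109
1.618 [-0.03   0.155  0.222]
1.491 [-0.025  0.31   0.445]
1.363 [0.015 0.463 0.666]
1.235 [0.088 0.612 0.881]
1.108 [0.194 0.755 1.087]
0.98 [0.331 0.888 1.28 ]
0.853 [0.497 1.01  1.458]
0.725 [0.689 1.12  1.617]
0.598 [0.904 1.214 1.754]
0.47 [1.138 1.291 1.868]
0.343 [1.388 1.351 1.957]
0.215 [1.65  1.392 2.019]
0.088 [1.919 1.414 2.053]
-0.04 [2.191 1.416 2.059]
```

Request:
play_rows --moves '[{"x": -0.15,"y": 0.08,"z": 0.22,"twist": 0,"fingers": 8},{"x": -0.145,"y": 0.23,"z": 0.445,"twist": 0,"fingers": 8},{"x": -0.105,"y": 0.38,"z": 0.665,"twist": 0,"fingers": 8},{"x": -0.03,"y": 0.53,"z": 0.88,"twist": 0,"fingers": 8},{"x": 0.075,"y": 0.675,"z": 1.085,"twist": 0,"fingers": 8},{"x": 0.21,"y": 0.81,"z": 1.28,"twist": 0,"fingers": 8},{"x": 0.375,"y": 0.93,"z": 1.46,"twist": 0,"fingers": 8},{"x": 0.57,"y": 1.04,"z": 1.615,"twist": 0,"fingers": 8}]'

```text
clock: 37.05
tcp_pos: [0.5536, -0.1115, 0.13]
ee_rot: [[-0.132, 0.002, -0.991], [0.991, -0.004, -0.132], [-0.004, -1.0, -0.001]]
ft_force: [4.7, -10.8, -12.8]
grip_width: 0.151
```

Run:
```python
from h import *
o=get_obs(); R=np.array(o['ee_rot']); print(yawof(R),o['tcp_pos'],o['ft_force'],o['clock'],o['grip_width']*85.4)
q=toM(np.array(o['tcp_pos'])+[0,0,HP]); print('grasp in M',q); th0=np.arctan2(-q[1],.064-q[0]); print(th0,np.hypot(q[1],.064-q[0]))
base=post(th0,q[2])
for th in np.linspace(th0,-.05,9)[1:]: print(round(th,3),units(post(th,q[2])-base,R).round(3))
```

```text
7.604044498998812 [ 0.5536 -0.1115  0.13  ] [  4.6813 -10.7793 -12.782 ] 37.05 12.937184026997322
grasp in M [ 0.0162 -0.0452  0.0413]
0.7565472755736998 0.0657886614728089
0.656 [0.164 0.079 0.115]
0.555 [0.341 0.149 0.215]
0.454 [0.529 0.207 0.301]
0.353 [0.727 0.255 0.37 ]
0.252 [0.932 0.291 0.423]
0.152 [1.143 0.315 0.459]
0.051 [1.357 0.326 0.477]
-0.05 [1.572 0.325 0.477]
```

Request:
play_rows --moves '[{"x": 0.08,"y": 0.13,"z": 0.08,"twist": 0,"fingers": 8},{"x": 0.24,"y": 0.24,"z": 0.15,"twist": 0,"fingers": 8},{"x": 0.43,"y": 0.31,"z": 0.225,"twist": 0,"fingers": 8},{"x": 0.63,"y": 0.355,"z": 0.295,"twist": 0,"fingers": 8},{"x": 0.83,"y": 0.39,"z": 0.35,"twist": 0,"fingers": 8},{"x": 1.04,"y": 0.415,"z": 0.385,"twist": 0,"fingers": 8},{"x": 1.26,"y": 0.425,"z": 0.4,"twist": 0,"fingers": 8},{"x": 1.4,"y": 0.425,"z": 0.4,"twist": 0,"fingers": 8}]'

```text
clock: 37.85
tcp_pos: [0.5325, -0.0703, 0.1174]
ee_rot: [[-0.133, -0.004, -0.991], [0.991, -0.002, -0.133], [-0.001, -1.0, 0.005]]
ft_force: [-6.6, -3.9, 4.3]
grip_width: 0.155
```

Run:
```python
from h import *
o=get_obs(); R=np.array(o['ee_rot']); print(yawof(R),o['tcp_pos'],o['ft_force'],o['clock'],o['grip_width']*85.4)
q=toM(np.array(o['tcp_pos'])+[0,0,HP]); print('grasp in M',q); th0=np.arctan2(-q[1],.064-q[0]); print(th0,np.hypot(q[1],.064-q[0]))
```

```text
7.622715340688911 [ 0.5325 -0.0703  0.1174] [-6.5621 -3.9274  4.3272] 37.85 13.262150298555238
grasp in M [-0.0037 -0.0015  0.0398]
0.02231599140783501 0.0676769091080391
```

Request:
play_rows --moves '[{"x": 0.08,"y": -0.03,"z": -0.06,"twist": 0,"fingers": 8},{"x": 0.15,"y": -0.03,"z": -0.1,"twist": 0,"fingers": 8},{"x": 0.17,"y": -0.03,"z": -0.1,"twist": 0,"fingers": 8}]'

```text
clock: 38.15
tcp_pos: [0.5327, -0.0684, 0.1176]
ee_rot: [[-0.131, -0.009, -0.991], [0.991, -0.009, -0.13], [-0.008, -1.0, 0.01]]
ft_force: [-18.1, -26.5, 1.0]
grip_width: 0.152
```

Run:
```python
from h import *
o=get_obs(); R=np.array(o['ee_rot']); print(yawof(R),o['tcp_pos'],o['ft_force'],o['clock'],o['grip_width']*85.4)
q=toM(np.array(o['tcp_pos'])+[0,0,HP]); print('grasp in M',q); th0=np.arctan2(-q[1],.064-q[0]); print(th0,np.hypot(q[1],.064-q[0]))
```

```text
7.501121335199633 [ 0.5327 -0.0684  0.1176] [-18.1489 -26.5188   1.0483] 38.15 12.97899867213256
grasp in M [-0.0032  0.0004  0.0397]
-0.005609157404929103 0.0671565304587071
```

Request:
play_rows --moves '[{"x": -0.1,"y": 0,"z": 0.05,"twist": 0,"fingers": 8},{"x": -0.1,"y": 0,"z": 0.05,"twist": 0,"fingers": 45},{"x": -0.1,"y": 0,"z": 0.05,"twist": 0,"fingers": 45},{"x": -0.1,"y": 0,"z": 0.05,"twist": 0,"fingers": 45},{"x": -0.1,"y": -1.0,"z": 0.05,"twist": 0,"fingers": 50},{"x": -0.1,"y": -2.2,"z": 0.05,"twist": 0,"fingers": 60},{"x": 0,"y": -3.6,"z": 0.8,"twist": 0,"fingers": 85},{"x": 0,"y": -4.4,"z": 1.8,"twist": 0,"fingers": 85}]'

```text
clock: 38.95
tcp_pos: [0.4855, -0.0711, 0.2531]
ee_rot: [[-0.135, 0.004, -0.991], [0.991, -0.0, -0.135], [-0.001, -1.0, -0.004]]
ft_force: [-0.5, -1.2, 0.1]
grip_width: 0.992
```

Request:
play_rows --moves '[{"x": 0,"y": 0,"z": 0,"twist": 0,"fingers": 85},{"x": 0,"y": 0,"z": 0,"twist": 0,"fingers": 85}]'

```text
clock: 39.15
tcp_pos: [0.4847, -0.0713, 0.2511]
ee_rot: [[-0.134, 0.003, -0.991], [0.991, -0.0, -0.134], [-0.001, -1.0, -0.003]]
ft_force: [0.4, 0.1, -0.9]
grip_width: 0.992
```

Run:
```python
from h import *
p,d,P,o=snap('wrist','40'); print(o['tcp_pos'],o['ft_force'],o['clock'])
Q=toM(P)*1000; s=(Q[...,2]>43)&(Q[...,2]<48)&(abs(Q[...,0])<30)&(abs(Q[...,1])<40); print(s.sum(),Q[s].mean(0),Q[s].min(0),Q[s].max(0))
s=(abs(Q[...,2]-9)<2)&(np.hypot(Q[...,0],Q[...,1])<45)&(Q[...,0]<25); print('plate',cv2.minEnclosingCircle(np.ascontiguousarray(Q[s][:,:2]).astype(np.float32)))
p,d,P,o=snap('side','40'); crop(p,240,100,400,280,3.5,'pics/s40c.png')
p,d,P,o=snap('top','40')
```

```text
[ 0.4847 -0.0713  0.2511] [ 0.4119  0.1482 -0.8898] 39.15
207 [-0.1954  0.4182 45.0858] [-6.8916 -6.0415 43.0483] [ 5.9859  7.2911 46.9637]
plate ((-0.3416775166988373, 0.19991853833198547), 36.922428131103516)
```

View pics/wrist40.png

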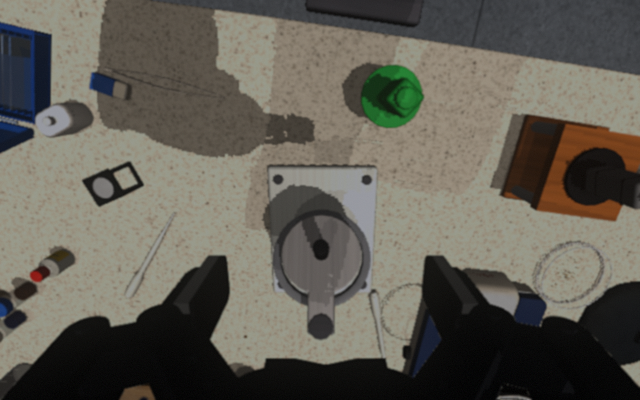

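View pics/s40c.png

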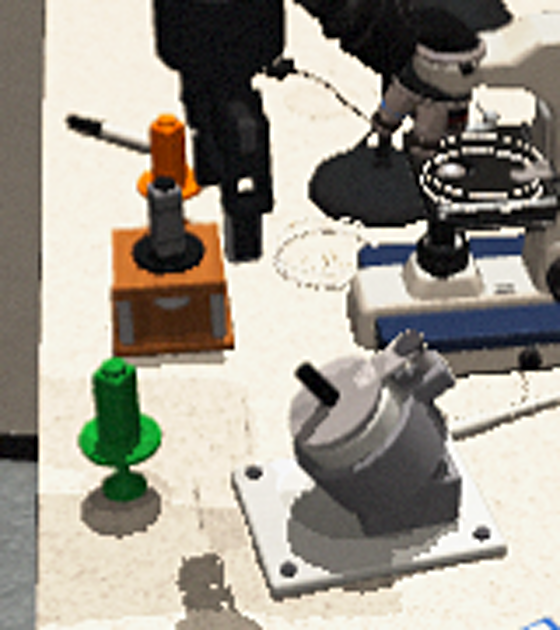

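View pics/top40.png

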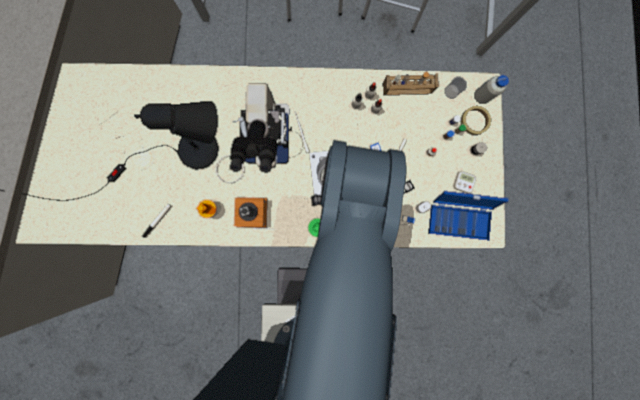

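```bash
python3 -c "
from plant import job,get_obs
print(job.hand_in(), get_obs()['clock'])"
```

```text
the job is handed in; nothing more can be done
the job is handed in; nothing more can be done
```

The tube's inner edge has been deburred all the way round, the tool is back in its stand, the cover is closed, and I handed the job in at about 39 s.

- **Cover open:** I gripped the post and swung the cover off the mouth until it stopped. The camera put it at about 1.72 rad. When I gripped the post again later it read 1.746, against 1.75 for fully open.
- **Tool tilt:** The arm can only turn the tool about the finger axis. I took the grey-and-black deburrer from the stand and leaned it in the fingers by pressing its shank against the edge of the stand's hole. It sat at about 33° against the tube's 35°, and had not slipped when I measured it after the run.
- **Deburring:** The cone went round from the lowest point, anticlockwise, and a few degrees past the start, in about 13 s. The side camera and the wrist force showed the tube pushed in roughly 5 to 7 mm wherever I checked. After I withdrew, it came back to rest.
- **Tool back:** I righted it against the far edge of the hole and set it down. A check showed the flange flat on the plate, the handle vertical and centred to about 1 mm.
- **Cover closed:** I swung it to its stop, reaching about 32 N at the wrist. The plate measured within 0.4 mm of centred on the mouth.

**Disagreements:** the first side-camera reading of the tilt was about 39°. I didn't use it, because the wrist camera gave 33° from three surfaces. A later side view read 34.6°. The force readings were noisy by about 0.5 to 1 N, so I mainly relied on the camera for tube travel.

In the last side and wrist pictures the other things stood where they were, and the gripper was clear of everything. The arm hid part of the last top view.

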